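# Pack the used instrument cassettes and snap the transport box shut

## Task

Pack up the used instruments after a tattoo session for the walk to the steriliser: stand every steel cassette from the drip rack on its long edge in a slot of its own in the white transport box, right down on the box's floor, and only then set the lid on so that it sits flush on the rim all round. Flip its four side clips fully down, and do not shove the other things on the counter about.

Things in the scene. Friction and masses are not known exactly. Their poses are not given: they have to be found in the camera images.
- transport_box: open white plastic box fixed to the counter on a dark mat. Origin: centre of its underside, z up. Outside 146 (x) x 228 (y) x 86 mm tall (rim at z = 86), walls 4, inside 138 x 220, inner floor at z = 6.
- box_floor (a point): centre of the box's inner floor, axes as the box. Four slots for cassettes run along x, 20 mm wide, centred at y = -75, -25, 25, 75: each between pairs of upright ribs (8 mm wide, 22 mm deep) on the end walls at x = -69 and 69. Rib tops are peaked, 46 mm above this floor. A seated cassette's top is 65 mm above this floor, 15 mm below the rim.
- lid: loose white lid with four black clips, about 0.43 kg, right way up on the counter at the start. Origin: centre of the underside of its skirt, z up. Tapered skirt 10 mm deep goes inside the box (1.5 mm play each way at its top, 6 at its foot); plate 160 (x) x 242 (y), z = 10 to 16. Seated: plate on the rim, origin 76 mm above the box's underside, x along the box's x, either way round.
- lid_grip (a point): centre of the lid's grip bar, 34 mm above the lid's origin, axes as the lid. Bar along y, 100 mm long, 16 mm thick (x), 12 mm tall, 12 mm clear above the plate except for a foot near each end.
- clip_front (a joint): black clip on the -x side (lid's axes): level hinge at mid-side, x = -82 and z = 13 from the lid's origin. Plate 70 mm wide, 4 thick, reaching 40 mm from the hinge. Value 0 = fully down beside the box wall (stop), 1.57 = straight out, 2.5 = raised (stop); starts 1.8 to 2.3. Friction hinge: stays where left; about 1 N at its tip moves it.
- clip_rear (a joint): black clip on the +x side (lid's axes): level hinge at mid-side, x = 82 and z = 13 from the lid's origin. Plate 70 mm wide, 4 thick, reaching 40 mm from the hinge. Value 0 = fully down beside the box wall (stop), 1.57 = straight out, 2.5 = raised (stop); starts 1.8 to 2.3. Friction hinge: stays where left; about 1 N at its tip moves it.
- clip_left (a joint): black clip on the +y side (lid's axes): level hinge at mid-side, y = 123 and z = 13 from the lid's origin. Plate 70 mm wide, 4 thick, reaching 40 mm from the hinge. Value 0 = fully down beside the box wall (stop), 1.57 = straight out, 2.5 = raised (stop); starts 1.8 to 2.3. Friction hinge: stays where left; about 1 N at its tip moves it.
- clip_right (a joint): black clip on the -y side (lid's axes): level hinge at mid-side, y = -123 and z = 13 from the lid's origin. Plate 70 mm wide, 4 thick, reaching 40 mm from the hinge. Value 0 = fully down beside the box wall (stop), 1.57 = straight out, 2.5 = raised (stop); starts 1.8 to 2.3. Friction hinge: stays where left; about 1 N at its tip moves it.
- cassette_1: flat perforated steel instrument cassette (about 0.16 kg), 124 (x, length) x 16 (y, thickness) x 65 mm (z, height), standing on its long edge in the drip rack at the start; origin: centre of its lower edge. All are alike; some may be absent (None).
- cassette_2: flat perforated steel instrument cassette (about 0.16 kg), 124 (x, length) x 16 (y, thickness) x 65 mm (z, height), standing on its long edge in the drip rack at the start; origin: centre of its lower edge. All are alike; some may be absent (None).
- cassette_3: flat perforated steel instrument cassette (about 0.16 kg), 124 (x, length) x 16 (y, thickness) x 65 mm (z, height), standing on its long edge in the drip rack at the start; origin: centre of its lower edge. All are alike; some may be absent (None).
- cassette_4: flat perforated steel instrument cassette (about 0.16 kg), 124 (x, length) x 16 (y, thickness) x 65 mm (z, height), standing on its long edge in the drip rack at the start; origin: centre of its lower edge. All are alike; some may be absent (None).
- drip_rack: the fixed low black drip rack with wire dividers, 160 (x) x 220 (y) mm; origin: centre of its underside. Base 8 mm thick on which the cassettes stand, four places running along its x, at y = -75, -25, +25, +75; the dividers reach z = 38 and stand only at the cassettes' ends (|x| 44 to 70), leaving the middle free.
- balm_jar: low white jar with black cap, 60 mm wide, 45 mm tall, near the robot; bystander, origin at the centre of its underside
- tape_roll: flat paper tape roll, 76 mm across, 24 mm tall, beyond the box; bystander, origin at the centre of its underside
- ink_cap_tray: small steel tray of ink caps, 45 (x) x 100 (y) x 26 mm, near the robot; bystander, origin at the centre of its underside
- tattoo_machine: tattoo machine lying on its side beyond the box, within 45 mm in x, -126 to 36 mm in y, 30 mm tall; bystander, origin at the centre of its underside
There are look-alikes about, which are no part of the job. What is shaped like the cassette_4 but blue or red is not meant.

How it is judged:
By the outcome, as a careful person would: the job done as asked, in the order asked, and still so for the second after the job is handed in, with the robot touching nothing.
Of cassette_1, cassette_2, cassette_3, cassette_4 only 2 to 4 are there at a start; the rules pass over those that are not, and their reading is None.
At some moment in a run one of lid may be knocked a few centimetres aside while the robot is not near it.
It also fails if it takes over 210 s, if anything falls off the work surface, if the arm or the gripper's body presses on something with over 40 N, if the wrist force passes 120 N, or if a joint passes its speed limit or range.

## Robot

A 7-joint arm with a two-finger parallel gripper is mounted at the origin on the work surface. World frame = base frame: x ahead of the robot, y to its left, z up, the work surface at z = 0. Lengths are in mm, angles in rad, forces in N, time in s.
With the tool pointing down it reaches from about 375 to 925 mm from the base axis. Payload 3.1 kg.
Tool frame: the origin (TCP) lies between the finger pads; the fingertips stand 22 mm ahead of it and the grasp point (between the pads) lies 3 mm ahead of it; z points along the fingers, y is the line along which they close (so a half turn about z gives the same grasp; the last joint's range is limited). The gripper opens to 85 mm and grips with 20 to 120 N. Pads are 22 mm wide; open, the fingers measure 114 mm over their backs; the gripper's body (76 mm by 85 mm) begins 54 mm behind the grasp point. The pads swing forward as they close: fully open they stand 13 mm farther back than shut.
Start: joints at [1.073, 0.383, 0.044, 1.598, -0.018, 1.161, -0.05], TCP at [253.021, -598.735, 253.269] pointing down, gripper open.
Joint ranges: [-2.61, 2.61], [-0.41, 2.15], [-1.48, 1.57], [0, 2.5], [-1.57, 4.71], [0.05, 1.97], [-2.85, 2.85]. Speed limits (rad/s): [2.79, 2.79, 3.14, 3.14, 3.14, 3.14, 3.14].

## Interface

Orientations are given as a 3x3 rotation matrix whose columns are the frame's x, y, z axes.
In Python, from rig import ctrl gives the robot as it stands.
- The arm moves only by the tool drive_tool, never from a script. Its argument "steps" is a list of rows, each an object of numbers: "wx", "wy", "wz": the turn, a rotation vector about the tool's x, y, z in degrees; "x", "y", "z": the shift along the tool's x, y, z in mm; "hand": the opening, from -1 (shut) to 1 (fully open), so that 0 is half open. In form: [{"wx": .., "wy": .., "wz": .., "x": .., "y": .., "z": .., "hand": ..}, ...]. A call has 1 to 12 rows; each row shifts and turns the commanded pose from where the row before left it, along the tool's axes as they then stand; what a row does not reach is not made up. A row lasts 1/8 s, in which the tool goes at most 62.5 mm and 10.7 degrees, less where a joint would pass 70% of its speed; a pose out of reach is approached as far as the arm can. A call is refused whole if a number of a shift passes 62.5 or a number of a turn 10.7, either way. A call with a gripper value outside its range is refused whole. The fingers move at their own pace and stop on an object; "force" is the grip in N (left out, the last holds). Time passes only in rows, so rows that do not move let the fingers close. It gives the time, the measured TCP pose, the force, the opening and the grip force at its end, in the units of the state.
- ctrl.observe(): the state, without advancing time (a new reading comes with each control period).
- ctrl.grab_frame(name): name is "scene" or "top" or "wrist"; returns the picture (480x640x3 uint8, red, green, blue); there is no depth.
- ctrl.camera_info(name): a dict with "intrinsics" (3x3 intrinsics, pixels), "k1" (the pictures are not rectified: a ray, as slopes to the right and down, at radius r is drawn at 1 + k1 r^2 times it, then the intrinsics apply), "world_to_cam" (4x4, takes a point from world to camera coordinates); the wrist camera has in their place "hand_eye" (4x4, takes a point from camera to tool coordinates, whose origin is the TCP and whose axes are the flange's). Camera axes: x right, y up, looking along -z (the intrinsics and any distortion apply to the point x, -y, -z); pixel columns grow to the right and rows downward; lengths in mm; the calibration is good to about 2 mm. A picture is of the moment at which its call begins: read the wrist's pose just before it. camera_info takes no time and is no camera call.
- ctrl.hand_in(): hands the job in; it is judged then, once.
The state is a dict: "time": time; "q": joint angles; "qd": joint speeds; "joint_efforts": joint torques, N m; "ee_pos": TCP position; "eef_rot": TCP orientation; "contact_force": force on the tool from outside, world axes, zero at the start; "moment": the same for the moment, N m; "finger_gap": finger opening in mm; "gripper_force": force on a finger pad.
Only numpy, scipy, OpenCV 4.12 (cv2) and the standard library are available. Lean on these libraries where they do the work, as an engineer would, in place of code of your own. Each camera call takes 0.05 s, during which the arm holds its last target. There are 200 camera calls.

## Working session

There is one attempt and no reset: what is moved stays moved. The work goes in short steps, Python scripts to look and compute and a tool call to move; the robot and the scene stay as the last step left them, time stands still between calls to the robot, and variables do not carry over. Pictures are saved under pics/ and viewed, at most 14 in all, crops included, and the job is handed in when it is done.

Besides the shell and the picture viewer there is one more tool, called after ">>>" by a JSON object that holds its "fn" and its "kwargs", one argument or row to a line. drive_tool: Moves the arm, as the interface text tells. Its arguments: {"type":"object","properties":{"steps":{"type":"array"},"force":{"type":"number"}},"required":["steps"]}

```bash
mkdir -p pics; ls; cat > h.py <<'E'
import numpy as np, cv2
from rig import ctrl
def snap(name,fn):
    im=ctrl.grab_frame(name); cv2.imwrite('pics/'+fn,im[:,:,::-1]); return im
def ray(name,px,obs=None):
    c=ctrl.camera_info(name); K=np.array(c['intrinsics']); 
    d=np.linalg.inv(K)@np.array([px[0],px[1],1.]); d=d[:2]; k=c['k1']; u=d.copy()
    for _ in range(30): u=d/(1+k*(u@u))
    v=np.array([u[0],-u[1],-1.])
    if name=='wrist':
        o=obs or ctrl.observe(); T=np.eye(4);T[:3,:3]=o['eef_rot'];T[:3,3]=o['ee_pos']; M=T@np.array(c['hand_eye'])
    else: M=np.linalg.inv(np.array(c['world_to_cam']))
    return M[:3,3],M[:3,:3]@v
def atz(name,px,z,obs=None):
    o,d=ray(name,px,obs); return (o+d*(z-o[2])/d[2]).round(1)
def proj(name,P,obs=None):
    c=ctrl.camera_info(name); K=np.array(c['intrinsics'])
    if name=='wrist':
        o=obs or ctrl.observe(); T=np.eye(4);T[:3,:3]=o['eef_rot'];T[:3,3]=o['ee_pos']; W=np.linalg.inv(T@np.array(c['hand_eye']))
    else: W=np.array(c['world_to_cam'])
    p=(W@np.append(P,1))[:3]; s=np.array([p[0],-p[1]])/-p[2]; s=s*(1+c['k1']*(s@s)); return (K@np.append(s,1))[:2].round(1)
E
python3 - <<'E'
from h import *
snap('scene','s0.png');snap('top','t0.png')
o=ctrl.observe();print({k:np.round(v,3).tolist() for k,v in o.items()})
for n in('scene','top','wrist'):print(n,{k:np.round(v,3).tolist() for k,v in ctrl.camera_info(n).items()})
E
```

```text
pics
{'time': 0.1, 'q': [1.073, 0.384, 0.044, 1.599, -0.018, 1.161, -0.05], 'qd': [0.001, -0.001, 0.001, -0.004, -0.0, -0.001, 0.0], 'joint_efforts': [0.003, -43.473, 1.029, -25.046, 0.011, 0.005, -0.0], 'ee_pos': [252.71, -597.988, 252.001], 'eef_rot': [[0.921, 0.389, -0.001], [0.389, -0.921, 0.002], [-0.0, -0.002, -1.0]], 'contact_force': [-0.992, 0.266, -0.359], 'moment': [-0.063, 0.04, -0.038], 'gripper_force': 0.0, 'finger_gap': 85.563}
scene {'intrinsics': [[451.477, 0.0, 320.368], [0.0, 451.477, 233.899], [0.0, 0.0, 1.0]], 'k1': -0.109, 'world_to_cam': [[0.776, 0.63, -0.02, -418.117], [-0.372, 0.483, 0.793, 151.693], [0.509, -0.607, 0.61, -1669.334], [0.0, 0.0, 0.0, 1.0]]}
top {'intrinsics': [[443.51, 0.0, 326.938], [0.0, 443.51, 238.158], [0.0, 0.0, 1.0]], 'k1': -0.066, 'world_to_cam': [[0.024, -0.999, 0.025, 14.741], [0.993, 0.027, 0.116, -518.41], [-0.117, 0.022, 0.993, -1029.72], [0.0, 0.0, 0.0, 1.0]]}
wrist {'intrinsics': [[330.925, 0.0, 311.013], [0.0, 330.925, 232.583], [0.0, 0.0, 1.0]], 'k1': -0.032, 'hand_eye': [[0.001, 0.962, 0.273, 69.883], [1.0, -0.001, -0.0, -0.365], [0.0, 0.273, -0.962, -121.61], [0.0, 0.0, 0.0, 1.0]]}
```

View pics/t0.png

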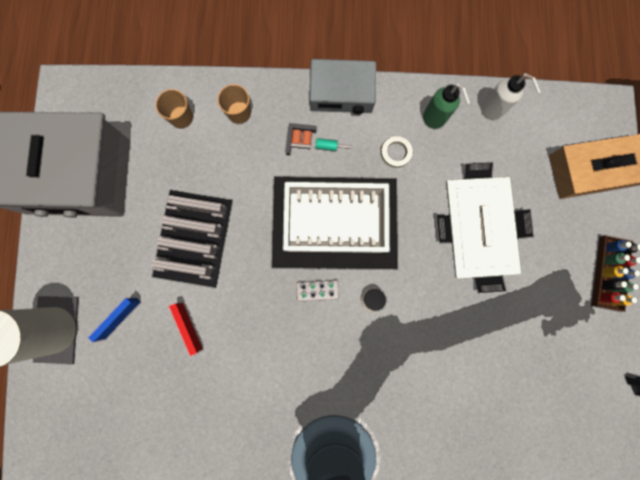

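View pics/s0.png

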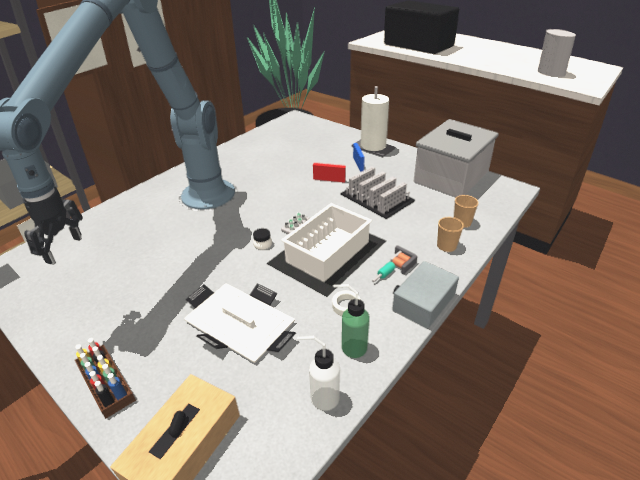

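The top view shows the open box at (336,217) on its dark mat and the drip rack at (192,238). The lid is at (484,227) with four clips out. The red and blue look-alikes are at (185,328) and (114,319), and a grey closed box stands at (50,160). The candidates for cassettes are the grey bars in the rack at (196,205), (192,226), (187,247) and (183,268). I'll check those in a crop.

```bash
python3 - <<'E'
from h import *
im=cv2.imread('pics/t0.png')
a=cv2.resize(im[180:300,140:240],(500,600),interpolation=cv2.INTER_CUBIC)
cv2.imwrite('pics/c_rack.png',a)
b=cv2.resize(im[155:295,260:420],(800,700),interpolation=cv2.INTER_CUBIC)
b=cv2.resize(im[170:275,265:405],(800,600),interpolation=cv2.INTER_CUBIC)
cv2.imwrite('pics/c_box.png',b)
E
```

```text
(no output)
```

View pics/c_rack.png

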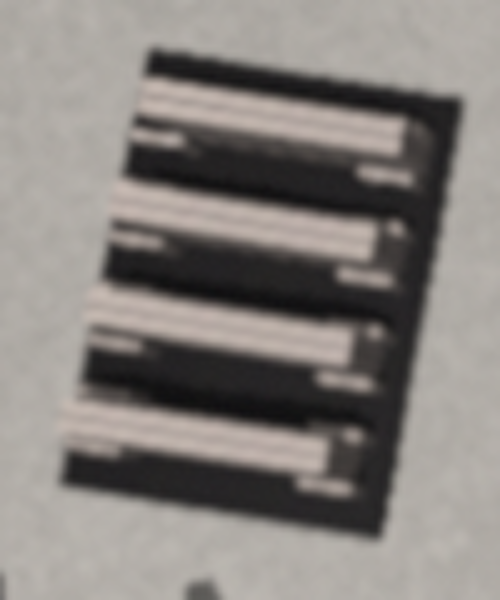

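View pics/c_box.png

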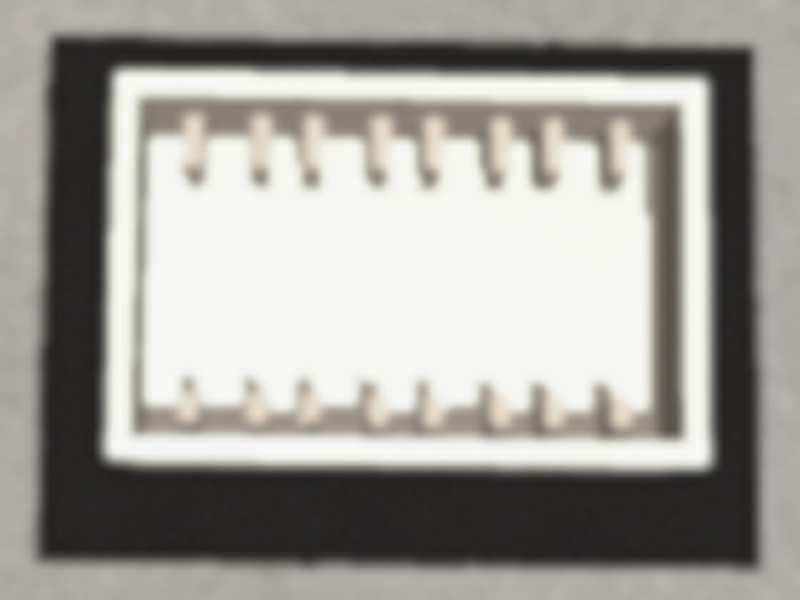

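All four rack places hold grey steel cassettes. In the crop, their top ends run (140,97)–(405,133), (112,200)–(375,240), (88,303)–(350,345) and (62,418)–(328,455). The box has slots running along the image vertical, and its rim corners are (112,68), (710,78), (712,468) and (103,460).

```bash
python3 - <<'E'
from h import *
R=lambda p:(140+p[0]/5,180+p[1]/5)
B=lambda p:(265+p[0]/5.714,170+p[1]/5.714)
for l,r in [((138,95),(405,135)),((112,200),(375,241)),((88,305),(350,345)),((63,417),(328,455))]:
    a,b=[atz('top',R(p),73) for p in (l,r)]; d=a-b; print('cas',a,b,(a+b)/2,np.linalg.norm(d),np.degrees(np.arctan2(d[1],d[0])))
c=[atz('top',R(p),8) for p in [(150,48),(463,98),(380,538),(62,485)]];print('rack',c,np.mean(c,0))
c=[atz('top',B(p),86) for p in [(110,67),(711,76),(713,469),(102,462)]];print('box',c,np.mean(c,0))
c=[atz('top',p,16) for p in [(448,180),(510,178),(519,273),(457,276)]];print('lid',c,np.mean(c,0))
for n,p,z in [('machine',(320,142),15),('tape',(397,151),12),('tray',(318,290),26),('jar',(375,298),45)]:print(n,atz('top',p,z))
E
```

```text
cas [594.2 400.3  73. ] [578.6 275.1  73. ] [586.4 337.7  73. ] 126.16814177913534 82.89751443228567
cas [544.7 409.   73. ] [528.9 286.2  73. ] [536.8 347.6  73. ] 123.81227725875978 82.66834779458286
cas [495.8 416.8  73. ] [480.7 295.1  73. ] [488.25 355.95  73.  ] 122.63319289654004 82.92713919607527
cas [444.2 424.9  73. ] [430.3 302.5  73. ] [437.25 363.7   73.  ] 123.18672818124521 83.52112757046443
rack [array([630.9, 418.5,   8. ]), array([609.7, 261.9,   8. ]), array([393.5, 291.5,   8. ]), array([414.5, 447.3,   8. ])] [512.15 354.8    8.  ]
box [array([639. , 130.3,  86. ]), array([ 642.7, -112.1,   86. ]), array([ 483.4, -113.9,   86. ]), array([479.8, 127.8,  86. ])] [561.225   8.025  86.   ]
lid [array([ 673.6, -270.5,   16. ]), array([ 684.6, -429.9,   16. ]), array([ 446.1, -446.4,   16. ]), array([ 435.5, -290.6,   16. ])] [ 559.95 -359.35   16.  ]
machine [760.6  50.8  15. ]
tape [ 744.9 -142.9   12. ]
tray [394.2  46.1  26. ]
jar [378.8 -87.   45. ]
```

>>> {"fn": "drive_tool", "kwargs": {
  "steps": [
    {"wz": -10},
    {"wz": -10},
    {"wz": -10},
    {"wz": -10},
    {"wz": -10},
    {"wz": -10},
    {"x": 60,"y": 9},
    {"x": 60,"y": 9},
    {"x": 60,"y": 9},
    {"x": 60,"y": 9},
    {"x": 60,"y": 9},
    {"x": 60,"y": 9}
  ]
}}

```text
schema error: expected keys wx, wy, wz, x, y, z, hand
```

>>> {"fn": "drive_tool", "kwargs": {
  "steps": [
    {"x": 60,"y": 9},
    {"x": 60,"y": 9},
    {"x": 60,"y": 9},
    {"x": 60,"y": 9},
    {"x": 60,"y": 9},
    {"x": 60,"y": 9},
    {"x": 60,"y": 9},
    {"x": 60,"y": 9},
    {"x": 60,"y": 9},
    {"x": 60,"y": 9},
    {},
    {}
  ]
}}

```text
schema error: expected keys wx, wy, wz, x, y, z, hand
```

```bash
python3 - <<'E'
from h import *
o=ctrl.observe();snap('wrist','w1.png')
import pickle;pickle.dump(o,open('o_w1.pkl','wb'))
print(o['time'],o['ee_pos'],np.round(o['eef_rot'],3).tolist())
for i,(a,b) in enumerate([((594.2,400.3,73),(578.6,275.1,73)),((544.7,409,73),(528.9,286.2,73)),((495.8,416.8,73),(480.7,295.1,73)),((444.2,424.9,73),(430.3,302.5,73))]):print(proj('wrist',a,o),proj('wrist',b,o))
E
```

```text
0.1 [ 252.70957035 -597.98826619  252.00071013] [[0.921, 0.389, -0.001], [0.389, -0.921, 0.002], [-0.0, -0.002, -1.0]]
[3680.3 3205. ] [1149.2 1016. ]
[2540.  2021.6] [737.9 590.8]
[1756.5 1286.9] [440.9 330.5]
[1179.2  802.9] [208.3 163.5]
```

View pics/w1.png

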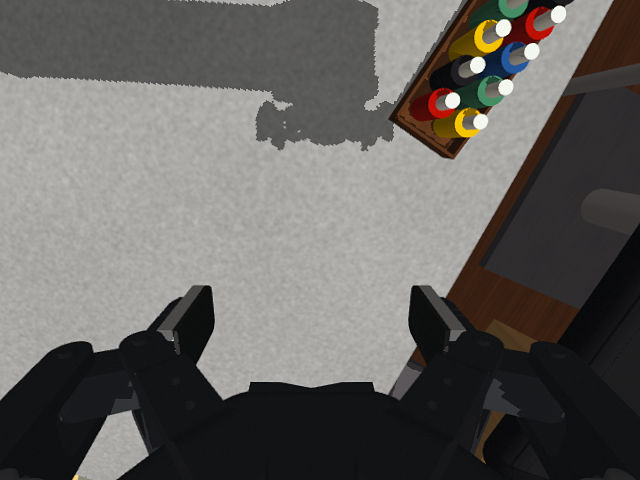

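The arm has not moved, because every row needs all seven keys. The wrist view shows the ink bottles at the top right and the fingers at (190,330) and (440,330). I'll resend the moves.

>>> {"fn": "drive_tool", "kwargs": {
  "steps": [
    {"wx": 0,"wy": 0,"wz": -10,"x": 0,"y": 0,"z": 0,"hand": 1},
    {"wx": 0,"wy": 0,"wz": -10,"x": 0,"y": 0,"z": 0,"hand": 1},
    {"wx": 0,"wy": 0,"wz": -10,"x": 0,"y": 0,"z": 0,"hand": 1},
    {"wx": 0,"wy": 0,"wz": -10,"x": 0,"y": 0,"z": 0,"hand": 1},
    {"wx": 0,"wy": 0,"wz": -10,"x": 0,"y": 0,"z": 0,"hand": 1},
    {"wx": 0,"wy": 0,"wz": -10,"x": 0,"y": 0,"z": 0,"hand": 1},
    {"wx": 0,"wy": 0,"wz": 0,"x": 60,"y": 9,"z": 0,"hand": 1},
    {"wx": 0,"wy": 0,"wz": 0,"x": 60,"y": 9,"z": 0,"hand": 1},
    {"wx": 0,"wy": 0,"wz": 0,"x": 60,"y": 9,"z": 0,"hand": 1},
    {"wx": 0,"wy": 0,"wz": 0,"x": 60,"y": 9,"z": 0,"hand": 1},
    {"wx": 0,"wy": 0,"wz": 0,"x": 60,"y": 9,"z": 0,"hand": 1},
    {"wx": 0,"wy": 0,"wz": 0,"x": 60,"y": 9,"z": 0,"hand": 1}
  ]
}}

```text
time: 1.65
ee_pos: [351.2, -246.1, 253.2]
eef_rot: [[0.123, 0.992, 0.0], [0.992, -0.123, -0.0], [-0.0, 0.0, -1.0]]
contact_force: [1.1, 0.6, 0.1]
finger_gap: 85.4
gripper_force: 0.0
```

>>> {"fn": "drive_tool", "kwargs": {
  "steps": [
    {"wx": 0,"wy": 0,"wz": 0,"x": 60,"y": 9,"z": 0,"hand": 1},
    {"wx": 0,"wy": 0,"wz": 0,"x": 60,"y": 9,"z": 0,"hand": 1},
    {"wx": 0,"wy": 0,"wz": 0,"x": 60,"y": 9,"z": 0,"hand": 1},
    {"wx": 0,"wy": 0,"wz": 0,"x": 60,"y": 9,"z": 0,"hand": 1},
    {"wx": 0,"wy": 0,"wz": 0,"x": 60,"y": 9,"z": 0,"hand": 1},
    {"wx": 0,"wy": 0,"wz": 0,"x": 60,"y": 9,"z": 0,"hand": 1},
    {"wx": 0,"wy": 0,"wz": 0,"x": 60,"y": 9,"z": 0,"hand": 1},
    {"wx": 0,"wy": 0,"wz": 0,"x": 60,"y": 9,"z": 0,"hand": 1},
    {"wx": 0,"wy": 0,"wz": 0,"x": 60,"y": 9,"z": 0,"hand": 1},
    {"wx": 0,"wy": 0,"wz": 0,"x": 0,"y": 0,"z": 0,"hand": 1}
  ]
}}

```text
time: 2.9
ee_pos: [496.3, 284.5, 253.0]
eef_rot: [[0.114, 0.993, -0.002], [0.993, -0.114, 0.006], [0.006, -0.003, -1.0]]
contact_force: [0.1, -0.2, 0.8]
finger_gap: 85.2
gripper_force: 0.0
```

```bash
python3 - <<'E'
from h import *
o=ctrl.observe();snap('wrist','w2.png')
import pickle;pickle.dump(o,open('o_w2.pkl','wb'))
print(o['time'],o['ee_pos'],np.round(o['eef_rot'],3).tolist())
for i,(a,b) in enumerate([((594.2,400.3,73),(578.6,275.1,73)),((544.7,409,73),(528.9,286.2,73)),((495.8,416.8,73),(480.7,295.1,73)),((444.2,424.9,73),(430.3,302.5,73))]):print(proj('wrist',a,o),proj('wrist',b,o))
E
```

```text
2.9 [496.32154211 284.51438678 253.03305381] [[0.114, 0.993, -0.002], [0.993, -0.114, 0.006], [0.006, -0.003, -1.0]]
[411.3  71.4] [399.6 217.5]
[351.8  67.1] [345.8 211.8]
[292.8  64.2] [293.2 208.2]
[230.4  61.7] [238.5 206.4]
```

View pics/w2.png

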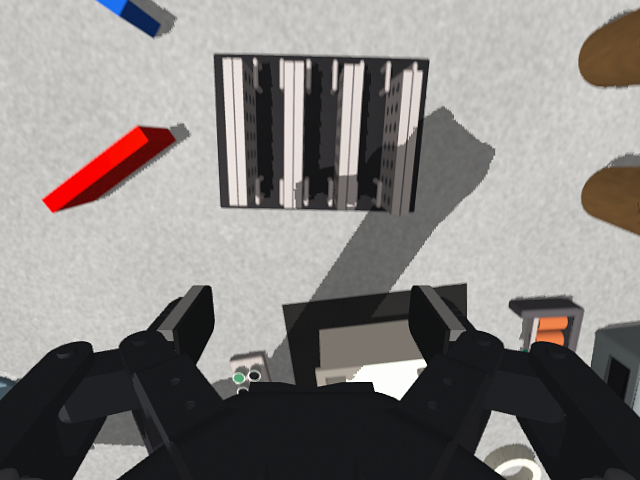

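```bash
python3 - <<'E'
from h import *
im=cv2.imread('pics/w2.png')
cv2.imwrite('pics/c_w2.png',cv2.resize(im[45:225,205:445],(800,600),interpolation=cv2.INTER_CUBIC))
E
```

```text
(no output)
```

View pics/c_w2.png

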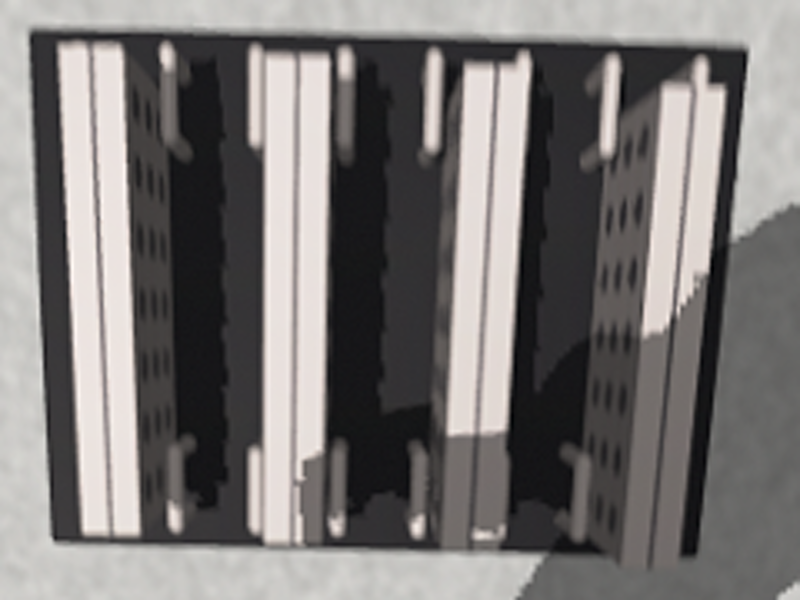

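In the crop, the centre lines of the cassette tops run (91,43)–(111,536), (297,53)–(294,543), (495,63)–(475,549) and (693,85)–(652,567).

```bash
cat >> h.py <<'E'
def go(x,y,z,yaw,o=None):
    """tool-frame shift and yaw turn (wz) to target, tool assumed down"""
    o=o or ctrl.observe(); R=np.array(o['eef_rot']); p=np.array(o['ee_pos'])
    cur=np.degrees(np.arctan2(R[1,0],R[0,0])); d=(yaw-cur+180)%360-180; a=np.radians(yaw)
    Rd=np.array([[np.cos(a),np.sin(a),0],[np.sin(a),-np.cos(a),0],[0,0,-1]])
    rv=cv2.Rodrigues(R.T@Rd)[0].ravel()
    print('rotvec deg',np.degrees(rv).round(2),'shift after turn',(Rd.T@(np.array([x,y,z])-p)).round(1),'shift before',(R.T@(np.array([x,y,z])-p)).round(1))
E
python3 - <<'E'
from h import *
import pickle;o=pickle.load(open('o_w2.pkl','rb'))
W=lambda p:(205+p[0]*.3,45+p[1]*.3)
for l,r in [((693,85),(652,567)),((495,63),(475,549)),((297,53),(294,543)),((91,43),(111,536))]:
    a,b=[atz('wrist',W(p),73,o) for p in (l,r)]; d=a-b; m=(a+b)/2;print('cas',m,np.linalg.norm(d),np.degrees(np.arctan2(d[1],d[0])))
go(585,337,180,83);go(437,364,180,83)
E
```

```text
cas [587.6  339.05  73.  ] 124.53212436957783 82.61818157808013
cas [538.45 349.65  73.  ] 124.29553491578046 82.74347974781399
cas [488.95 357.3   73.  ] 124.89471566083171 82.40838815413129
cas [438.3  365.35  73.  ] 125.52390210633192 82.6768271009464
rotvec deg [-0.14 -0.1   0.23] shift after turn [66.4 80.7 72.7] shift before [66.  81.1 72.6]
rotvec deg [-0.14 -0.1   0.23] shift after turn [ 75.2 -69.5  72.7] shift before [ 75.3 -69.   73. ]
```

```bash
python3 - <<'E'
from h import *
go(437.8,364.5,120,82.6)
E
```

```text
rotvec deg [-0.14 -0.1   0.63] shift after turn [ 75.3 -69.3 132.7] shift before [ 75.8 -68.1 133. ]
```

>>> {"fn": "drive_tool", "kwargs": {
  "steps": [
    {"wx": -0.1,"wy": -0.1,"wz": 0.6,"x": 25,"y": -23,"z": 33,"hand": -0.1},
    {"wx": 0,"wy": 0,"wz": 0,"x": 25,"y": -23,"z": 33,"hand": -0.1},
    {"wx": 0,"wy": 0,"wz": 0,"x": 25.3,"y": -23.3,"z": 33,"hand": -0.1},
    {"wx": 0,"wy": 0,"wz": 0,"x": 0,"y": 0,"z": 33,"hand": -0.1},
    {"wx": 0,"wy": 0,"wz": 0,"x": 0,"y": 0,"z": 0,"hand": -0.1},
    {"wx": 0,"wy": 0,"wz": 0,"x": 0,"y": 0,"z": 0,"hand": -0.1}
  ]
}}

```text
time: 3.7
ee_pos: [440.9, 360.0, 122.1]
eef_rot: [[0.137, 0.991, 0.003], [0.991, -0.137, -0.002], [-0.002, 0.003, -1.0]]
contact_force: [-0.7, -0.6, -0.4]
finger_gap: 38.1
gripper_force: 0.0
```

```bash
python3 - <<'E'
from h import *
go(437.8,364.5,65,82.6);print(ctrl.observe()['finger_gap'])
E
```

```text
rotvec deg [ 0.19  0.1  -0.45] shift after turn [ 4.1 -3.6 57.1] shift before [ 4.2 -3.8 57. ]
38.1124071549485
```

>>> {"fn": "drive_tool", "kwargs": {
  "steps": [
    {"wx": 0.2,"wy": 0.1,"wz": -0.5,"x": 4,"y": -3.6,"z": 17,"hand": -0.1},
    {"wx": 0,"wy": 0,"wz": 0,"x": 0,"y": 0,"z": 20,"hand": -0.1},
    {"wx": 0,"wy": 0,"wz": 0,"x": 0,"y": 0,"z": 20,"hand": -0.1},
    {"wx": 0,"wy": 0,"wz": 0,"x": 0,"y": 0,"z": 0,"hand": -0.1},
    {"wx": 0,"wy": 0,"wz": 0,"x": 0,"y": 0,"z": 0,"hand": -1},
    {"wx": 0,"wy": 0,"wz": 0,"x": 0,"y": 0,"z": 0,"hand": -1},
    {"wx": 0,"wy": 0,"wz": 0,"x": 0,"y": 0,"z": 0,"hand": -1},
    {"wx": 0,"wy": 0,"wz": 0,"x": 0,"y": 0,"z": 0,"hand": -1},
    {"wx": 0,"wy": 0,"wz": 0,"x": 0,"y": 0,"z": 0,"hand": -1}
  ],
  "force": 50
}}

```text
time: 4.82
ee_pos: [436.4, 365.7, 64.4]
eef_rot: [[0.125, 0.992, -0.001], [0.992, -0.125, 0.0], [0.0, -0.001, -1.0]]
contact_force: [-0.6, 0.0, -0.8]
finger_gap: 15.4
gripper_force: 51.1
```

```bash
python3 - <<'E'
from h import *
o=ctrl.observe();go(437.8,364.5,65,82.6);print(o['finger_gap'],o['contact_force'],o['gripper_force'],o['ee_pos'])
E
```

```text
rotvec deg [-0.08 -0.01  0.2 ] shift after turn [-1.   1.6 -0.6] shift before [-1.   1.6 -0.7]
15.421261287376892 [-0.6289941   0.01195813 -0.76485925] 51.05733275413513 [436.37331276 365.65995233  64.35077058]
```

>>> {"fn": "drive_tool", "kwargs": {
  "steps": [
    {"wx": 0,"wy": 0,"wz": 0,"x": 0,"y": 0,"z": -30,"hand": -1},
    {"wx": 0,"wy": 0,"wz": 0,"x": 0,"y": 0,"z": -50,"hand": -1},
    {"wx": 0,"wy": 0,"wz": 0,"x": 0,"y": 0,"z": -50,"hand": -1},
    {"wx": 0,"wy": 0,"wz": 0,"x": -30,"y": 3.2,"z": 0,"hand": -1},
    {"wx": 0,"wy": 0,"wz": 0,"x": -50,"y": 5.3,"z": 0,"hand": -1},
    {"wx": 0,"wy": 0,"wz": 0,"x": -50,"y": 5.3,"z": 0,"hand": -1},
    {"wx": 0,"wy": 0,"wz": 0,"x": -50,"y": 5.3,"z": 0,"hand": -1},
    {"wx": 0,"wy": 0,"wz": 0,"x": -50,"y": 5.3,"z": 0,"hand": -1},
    {"wx": 0,"wy": 0,"wz": 0,"x": -50,"y": 5.3,"z": 0,"hand": -1},
    {"wx": 0,"wy": 0,"wz": 0,"x": -50,"y": 5.3,"z": 0,"hand": -1},
    {"wx": 0,"wy": 0,"wz": 0,"x": -25,"y": 2.6,"z": 0,"hand": -1},
    {"wx": 0,"wy": 0,"wz": 0,"x": 0,"y": 0,"z": 0,"hand": -1}
  ]
}}

```text
time: 6.32
ee_pos: [428.8, 6.3, 193.8]
eef_rot: [[0.13, 0.991, -0.002], [0.991, -0.13, -0.001], [-0.001, -0.002, -1.0]]
contact_force: [-0.2, 0.4, -1.6]
finger_gap: 15.4
gripper_force: 51.1
```

>>> {"fn": "drive_tool", "kwargs": {
  "steps": [
    {"wx": 0,"wy": 0,"wz": 6,"x": 0,"y": 0,"z": 0,"hand": -1},
    {"wx": 0,"wy": 0,"wz": 10,"x": 0,"y": 0,"z": 0,"hand": -1},
    {"wx": 0,"wy": 0,"wz": 10,"x": 0,"y": 0,"z": 0,"hand": -1},
    {"wx": 0,"wy": 0,"wz": 10,"x": 0,"y": 0,"z": 0,"hand": -1},
    {"wx": 0,"wy": 0,"wz": 10,"x": 0,"y": 0,"z": 0,"hand": -1},
    {"wx": 0,"wy": 0,"wz": 10,"x": 0,"y": 0,"z": 0,"hand": -1},
    {"wx": 0,"wy": 0,"wz": 10,"x": 0,"y": 0,"z": 0,"hand": -1},
    {"wx": 0,"wy": 0,"wz": 10,"x": 0,"y": 0,"z": 0,"hand": -1},
    {"wx": 0,"wy": 0,"wz": 6,"x": 0,"y": 0,"z": 0,"hand": -1},
    {"wx": 0,"wy": 0,"wz": 0,"x": 0,"y": 0,"z": 0,"hand": -1},
    {"wx": 0,"wy": 0,"wz": 0,"x": 0,"y": 0,"z": 0,"hand": -1}
  ]
}}

```text
time: 7.7
ee_pos: [429.3, 9.7, 194.0]
eef_rot: [[1.0, 0.017, -0.002], [0.017, -1.0, 0.001], [-0.002, -0.001, -1.0]]
contact_force: [-1.0, 0.8, -2.1]
finger_gap: 15.2
gripper_force: 51.0
```

```bash
python3 - <<'E'
from h import *
o=ctrl.observe();im=snap('wrist','w3.png')
import pickle;pickle.dump(o,open('o_w3.pkl','wb'))
print(o['time'],o['ee_pos'],np.round(o['eef_rot'],3).tolist())
cv2.imwrite('pics/w3b.png',cv2.resize(im[:480,:,::-1],(800,600),interpolation=cv2.INTER_CUBIC))
E
```

```text
7.7 [429.31324991   9.71444825 194.03087714] [[1.0, 0.017, -0.002], [0.017, -1.0, 0.001], [-0.002, -0.001, -1.0]]
```

View pics/w3b.png

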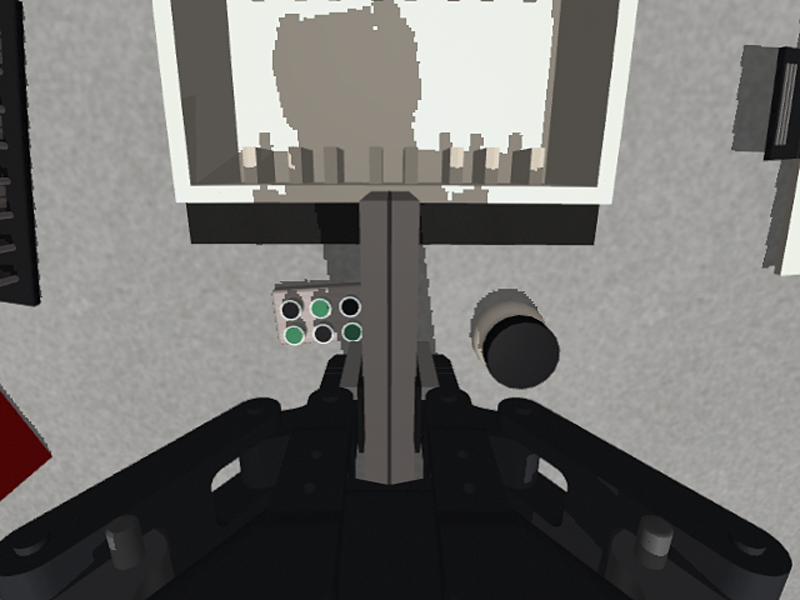

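The near rim's outer corners are at (177,203) and (612,204) in this 1.25x view. The outermost near rib tops are at (250,157) and (537,157). The cassette hangs straight, centred at x = 390.

```bash
python3 - <<'E'
from h import *
import pickle;o=pickle.load(open('o_w3.pkl','rb'))
A=lambda n,p,z:print(n,p,atz('wrist',(p[0]/1.25,p[1]/1.25),z,o))
for p in[(177,203),(612,204),(153,0),(637,0),(190,185),(600,184)]:A('rim',p,86)
for p in[(250,157),(456,157),(491,157),(537,157)]:A('rib',p,52)
A('cas front',(390,200),194-64.4+73);A('back',(390,483),202)
go(560,83,194,.9);go(561.2,8,194,.9)
E
```

```text
rim (177, 203) [481.5 127.6  86. ]
rim (612, 204) [ 485.4 -111.5   86. ]
rim (153, 0) [580.1 129.   86. ]
rim (637, 0) [ 584.6 -109.1   86. ]
rim (190, 185) [491.2 119.3  86. ]
rim (600, 184) [ 495.9 -103.2   86. ]
rib (250, 157) [507.2  96.5  52. ]
rib (456, 157) [509.3 -29.2  52. ]
rib (491, 157) [509.7 -50.6  52. ]
rib (537, 157) [510.4 -78.8  52. ]
cas front (390, 200) [492.1  11.  202.6]
back (390, 483) [400.4   9.3 202. ]
rotvec deg [-0.03  0.1   0.06] shift after turn [131.8 -71.5   0. ] shift before [131.9 -71.4  -0.2]
rotvec deg [-0.03  0.1   0.06] shift after turn [131.9   3.5   0. ] shift before [131.9   3.7  -0.2]
```

>>> {"fn": "drive_tool", "kwargs": {
  "steps": [
    {"wx": 0,"wy": 0.1,"wz": 0,"x": 30,"y": -16.5,"z": 0,"hand": -1},
    {"wx": 0,"wy": 0,"wz": 0,"x": 50,"y": -28,"z": 0,"hand": -1},
    {"wx": 0,"wy": 0,"wz": 0,"x": 52,"y": -28.5,"z": 0,"hand": -1},
    {"wx": 0,"wy": 0,"wz": 0,"x": 0,"y": 0,"z": 0,"hand": -1},
    {"wx": 0,"wy": 0,"wz": 0,"x": 0,"y": 0,"z": 0,"hand": -1},
    {"wx": 0,"wy": 0,"wz": 0,"x": 0,"y": 0,"z": 20,"hand": -1},
    {"wx": 0,"wy": 0,"wz": 0,"x": 0,"y": 0,"z": 20,"hand": -1},
    {"wx": 0,"wy": 0,"wz": 0,"x": 0,"y": 0,"z": 0,"hand": -1}
  ]
}}

```text
time: 8.75
ee_pos: [557.4, 82.1, 151.0]
eef_rot: [[1.0, 0.014, -0.006], [0.014, -1.0, -0.001], [-0.006, 0.001, -1.0]]
contact_force: [1.3, -0.2, -2.0]
finger_gap: 15.1
gripper_force: 51.0
```

```bash
python3 - <<'E'
from h import *
o=ctrl.observe();print(o['ee_pos'],o['contact_force']);go(560.5,84.6,62.4,.9)
E
```

```text
[557.36571153  82.05884192 150.95113595] [ 1.25619888 -0.23066458 -2.03448779]
rotvec deg [ 0.08  0.36 -0.12] shift after turn [ 3.2 -2.5 88.6] shift before [ 3.7 -2.6 88.5]
```

>>> {"fn": "drive_tool", "kwargs": {
  "steps": [
    {"wx": 0,"wy": 0.3,"wz": 0,"x": 3.2,"y": -2.5,"z": 0,"hand": -1},
    {"wx": 0,"wy": 0,"wz": 0,"x": 0,"y": 0,"z": 0,"hand": -1},
    {"wx": 0,"wy": 0,"wz": 0,"x": 0,"y": 0,"z": 0,"hand": -1},
    {"wx": 0,"wy": 0,"wz": 0,"x": 0,"y": 0,"z": 15,"hand": -1},
    {"wx": 0,"wy": 0,"wz": 0,"x": 0,"y": 0,"z": 15,"hand": -1},
    {"wx": 0,"wy": 0,"wz": 0,"x": 0,"y": 0,"z": 0,"hand": -1}
  ]
}}

```text
time: 9.5
ee_pos: [561.6, 85.5, 121.5]
eef_rot: [[1.0, 0.014, 0.0], [0.014, -1.0, -0.0], [0.0, 0.0, -1.0]]
contact_force: [-0.7, -1.2, -3.0]
finger_gap: 15.4
gripper_force: 51.0
```

```bash
python3 - <<'E'
from h import *
o=ctrl.observe();print(o['ee_pos'],o['contact_force']);go(560.5,84.6,62.4,.9)
E
```

```text
[561.61479887  85.50365754 121.45026936] [-0.74402157 -1.16942911 -2.98078836]
rotvec deg [ 0.02 -0.01 -0.09] shift after turn [-1.1  0.9 59.1] shift before [-1.1  0.9 59.1]
```

>>> {"fn": "drive_tool", "kwargs": {
  "steps": [
    {"wx": 0,"wy": 0,"wz": 0,"x": -0.5,"y": 0.4,"z": 10,"hand": -1},
    {"wx": 0,"wy": 0,"wz": 0,"x": 0,"y": 0,"z": 10,"hand": -1},
    {"wx": 0,"wy": 0,"wz": 0,"x": 0,"y": 0,"z": 10,"hand": -1},
    {"wx": 0,"wy": 0,"wz": 0,"x": 0,"y": 0,"z": 10,"hand": -1},
    {"wx": 0,"wy": 0,"wz": 0,"x": 0,"y": 0,"z": 0,"hand": -1}
  ]
}}

```text
time: 10.12
ee_pos: [562.4, 85.5, 82.8]
eef_rot: [[1.0, 0.014, 0.003], [0.014, -1.0, 0.0], [0.003, -0.0, -1.0]]
contact_force: [-0.3, -0.1, -1.5]
finger_gap: 15.1
gripper_force: 51.0
```

>>> {"fn": "drive_tool", "kwargs": {
  "steps": [
    {"wx": 0,"wy": 0,"wz": 0,"x": 0,"y": 0,"z": 8,"hand": -1},
    {"wx": 0,"wy": 0,"wz": 0,"x": 0,"y": 0,"z": 8,"hand": -1},
    {"wx": 0,"wy": 0,"wz": 0,"x": 0,"y": 0,"z": 2,"hand": -1},
    {"wx": 0,"wy": 0,"wz": 0,"x": 0,"y": 0,"z": 2,"hand": -1},
    {"wx": 0,"wy": 0,"wz": 0,"x": 0,"y": 0,"z": 0,"hand": -1}
  ]
}}

```text
time: 10.75
ee_pos: [563.6, 85.8, 64.2]
eef_rot: [[1.0, 0.014, 0.006], [0.014, -1.0, 0.0], [0.006, -0.0, -1.0]]
contact_force: [0.7, 0.2, -1.2]
finger_gap: 15.5
gripper_force: 50.9
```

>>> {"fn": "drive_tool", "kwargs": {
  "steps": [
    {"wx": 0,"wy": -0.3,"wz": 0,"x": -1.5,"y": 0,"z": 1.5,"hand": -1},
    {"wx": 0,"wy": 0,"wz": 0,"x": 0,"y": 0,"z": 1.5,"hand": -1},
    {"wx": 0,"wy": 0,"wz": 0,"x": 0,"y": 0,"z": 0,"hand": -1},
    {"wx": 0,"wy": 0,"wz": 0,"x": 0,"y": 0,"z": 0,"hand": -1}
  ]
}}

```text
time: 11.25
ee_pos: [563.6, 85.9, 63.5]
eef_rot: [[1.0, 0.014, 0.003], [0.014, -1.0, -0.0], [0.003, 0.0, -1.0]]
contact_force: [-3.8, -2.1, 11.1]
finger_gap: 15.0
gripper_force: 56.0
```

>>> {"fn": "drive_tool", "kwargs": {
  "steps": [
    {"wx": 0,"wy": 0,"wz": 0,"x": 0,"y": 0,"z": 0,"hand": -0.35},
    {"wx": 0,"wy": 0,"wz": 0,"x": 0,"y": 0,"z": 0,"hand": -0.35},
    {"wx": 0,"wy": 0,"wz": 0,"x": 0,"y": 0,"z": 0,"hand": -0.35},
    {"wx": 0,"wy": 0,"wz": 0,"x": 0,"y": 0,"z": -15,"hand": -0.35},
    {"wx": 0,"wy": 0,"wz": 0,"x": 0,"y": 0,"z": -30,"hand": -0.35},
    {"wx": 0,"wy": 0,"wz": 0,"x": 0,"y": 0,"z": -40,"hand": -0.35},
    {"wx": 0,"wy": 0,"wz": 0,"x": 0,"y": 0,"z": -40,"hand": -0.35},
    {"wx": 0,"wy": 0,"wz": 0,"x": 0,"y": 0,"z": 0,"hand": -0.1}
  ]
}}

```text
time: 12.25
ee_pos: [565.0, 87.8, 190.7]
eef_rot: [[1.0, 0.015, 0.009], [0.015, -1.0, 0.002], [0.009, -0.002, -1.0]]
contact_force: [0.1, 0.4, 0.5]
finger_gap: 38.6
gripper_force: 0.0
```

```bash
python3 - <<'E'
from h import *
o=ctrl.observe();snap('wrist','w4.png');print(o['ee_pos'],o['finger_gap']);go(487.8,357,180,82.6)
E
```

```text
[564.98071543  87.80218575 190.66231042] 38.623002549723246
rotvec deg [  0.15  -0.27 -81.73] shift after turn [ 258.  -109.7    8.3] shift before [ -71.4 -271.1    8.3]
```

View pics/w4.png

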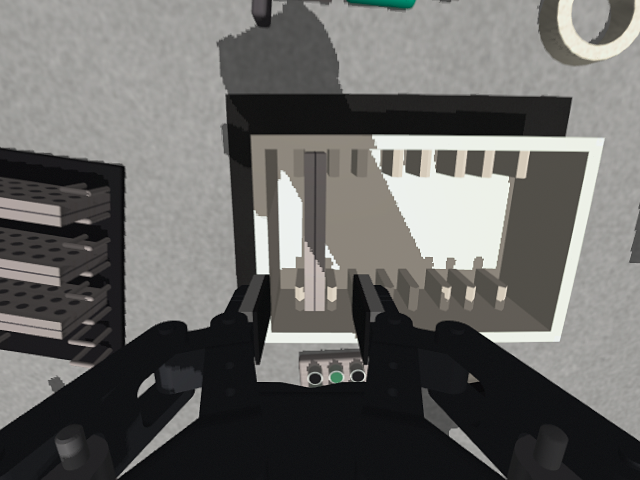

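The view shows the first cassette standing between the rib pair of the leftmost slot, with its top at (315,230). Next is the second one.

>>> {"fn": "drive_tool", "kwargs": {
  "steps": [
    {"wx": 0,"wy": 0,"wz": -6,"x": 0,"y": 0,"z": 0,"hand": -0.1},
    {"wx": 0,"wy": 0,"wz": -10,"x": 0,"y": 0,"z": 0,"hand": -0.1},
    {"wx": 0,"wy": 0,"wz": -10,"x": 0,"y": 0,"z": 0,"hand": -0.1},
    {"wx": 0,"wy": 0,"wz": -10,"x": 0,"y": 0,"z": 0,"hand": -0.1},
    {"wx": 0,"wy": 0,"wz": -10,"x": 0,"y": 0,"z": 0,"hand": -0.1},
    {"wx": 0,"wy": 0,"wz": -10,"x": 0,"y": 0,"z": 0,"hand": -0.1},
    {"wx": 0,"wy": 0,"wz": -10,"x": 0,"y": 0,"z": 0,"hand": -0.1},
    {"wx": 0,"wy": 0,"wz": -10,"x": 0,"y": 0,"z": 0,"hand": -0.1},
    {"wx": 0,"wy": 0,"wz": -5.7,"x": 0,"y": 0,"z": 0,"hand": -0.1}
  ]
}}

```text
time: 13.42
ee_pos: [560.7, 85.8, 184.3]
eef_rot: [[0.126, 0.992, -0.003], [0.992, -0.126, 0.001], [0.0, -0.003, -1.0]]
contact_force: [0.0, 0.0, 0.4]
finger_gap: 38.5
gripper_force: 0.0
```

>>> {"fn": "drive_tool", "kwargs": {
  "steps": [
    {"wx": 0,"wy": 0,"wz": 0,"x": 45,"y": -19,"z": 0,"hand": -0.1},
    {"wx": 0,"wy": 0,"wz": 0,"x": 55,"y": -23.4,"z": 0,"hand": -0.1},
    {"wx": 0,"wy": 0,"wz": 0,"x": 55,"y": -23.4,"z": 0,"hand": -0.1},
    {"wx": 0,"wy": 0,"wz": 0,"x": 55,"y": -23.4,"z": 10,"hand": -0.1},
    {"wx": 0,"wy": 0,"wz": 0,"x": 48,"y": -20.5,"z": 30,"hand": -0.1},
    {"wx": 0,"wy": 0,"wz": 0,"x": 0,"y": 0,"z": 25,"hand": -0.1},
    {"wx": 0,"wy": 0,"wz": 0,"x": 0,"y": 0,"z": 0,"hand": -0.1},
    {"wx": 0,"wy": 0,"wz": 0,"x": 0,"y": 0,"z": 0,"hand": -0.1}
  ]
}}

```text
time: 14.42
ee_pos: [487.9, 354.0, 120.7]
eef_rot: [[0.133, 0.991, -0.0], [0.991, -0.133, -0.001], [-0.001, -0.0, -1.0]]
contact_force: [1.1, 0.2, 0.8]
finger_gap: 38.1
gripper_force: 0.0
```

```bash
python3 - <<'E'
from h import *
o=ctrl.observe();print(o['ee_pos'],o['finger_gap']);go(487.8,357,64.5,82.6)
E
```

```text
[487.92015203 354.02458608 120.74147901] 38.10976938642198
rotvec deg [-0.01  0.05 -0.25] shift after turn [ 2.9 -0.5 56.2] shift before [ 3.  -0.5 56.2]
```

>>> {"fn": "drive_tool", "kwargs": {
  "steps": [
    {"wx": 0,"wy": 0,"wz": -0.2,"x": 2.9,"y": -0.5,"z": 17,"hand": -0.1},
    {"wx": 0,"wy": 0,"wz": 0,"x": 0,"y": 0,"z": 20,"hand": -0.1},
    {"wx": 0,"wy": 0,"wz": 0,"x": 0,"y": 0,"z": 19,"hand": -0.1},
    {"wx": 0,"wy": 0,"wz": 0,"x": 0,"y": 0,"z": 0,"hand": -0.1},
    {"wx": 0,"wy": 0,"wz": 0,"x": 0,"y": 0,"z": 0,"hand": -1},
    {"wx": 0,"wy": 0,"wz": 0,"x": 0,"y": 0,"z": 0,"hand": -1},
    {"wx": 0,"wy": 0,"wz": 0,"x": 0,"y": 0,"z": 0,"hand": -1},
    {"wx": 0,"wy": 0,"wz": 0,"x": 0,"y": 0,"z": 0,"hand": -1},
    {"wx": 0,"wy": 0,"wz": 0,"x": 0,"y": 0,"z": 0,"hand": -1}
  ],
  "force": 50
}}

```text
time: 15.55
ee_pos: [486.9, 359.0, 65.4]
eef_rot: [[0.127, 0.992, 0.0], [0.992, -0.127, 0.001], [0.001, 0.0, -1.0]]
contact_force: [-0.5, -0.3, -0.1]
finger_gap: 15.2
gripper_force: 51.8
```

>>> {"fn": "drive_tool", "kwargs": {
  "steps": [
    {"wx": 0,"wy": 0,"wz": 0,"x": 0,"y": 0,"z": -30,"hand": -1},
    {"wx": 0,"wy": 0,"wz": 0,"x": 0,"y": 0,"z": -50,"hand": -1},
    {"wx": 0,"wy": 0,"wz": 0,"x": 0,"y": 0,"z": -45,"hand": -1},
    {"wx": 0,"wy": 0,"wz": 0,"x": 0,"y": 0,"z": 0,"hand": -1}
  ]
}}

```text
time: 16.05
ee_pos: [488.5, 361.3, 194.6]
eef_rot: [[0.127, 0.992, 0.007], [0.992, -0.127, 0.005], [0.006, 0.006, -1.0]]
contact_force: [-0.0, 0.2, -2.6]
finger_gap: 15.2
gripper_force: 51.8
```

```bash
python3 - <<'E'
from h import *
o=ctrl.observe();print(o['ee_pos'],o['finger_gap'],o['contact_force']);go(562,35.5,185,.9)
E
```

```text
[488.4761379  361.25816921 194.59703042] 15.168372164680159 [-0.02787535  0.16785261 -2.58600588]
rotvec deg [ 4.000e-02 -5.500e-01  8.182e+01] shift after turn [ 68.4 326.9   9.6] shift before [-313.9  114.2    8.3]
```

>>> {"fn": "drive_tool", "kwargs": {
  "steps": [
    {"wx": 0,"wy": -0.5,"wz": 0,"x": -30,"y": 11,"z": 0,"hand": -1},
    {"wx": 0,"wy": 0,"wz": 0,"x": -55,"y": 20,"z": 0,"hand": -1},
    {"wx": 0,"wy": 0,"wz": 0,"x": -55,"y": 20,"z": 0,"hand": -1},
    {"wx": 0,"wy": 0,"wz": 0,"x": -55,"y": 20,"z": 0,"hand": -1},
    {"wx": 0,"wy": 0,"wz": 0,"x": -55,"y": 20,"z": 0,"hand": -1},
    {"wx": 0,"wy": 0,"wz": 0,"x": -45,"y": 16,"z": 0,"hand": -1},
    {"wx": 0,"wy": 0,"wz": 0,"x": -21,"y": 8,"z": 0,"hand": -1}
  ]
}}

```text
time: 16.92
ee_pos: [560.1, 25.2, 190.3]
eef_rot: [[0.133, 0.991, -0.005], [0.991, -0.133, -0.011], [-0.011, -0.003, -1.0]]
contact_force: [-0.3, 0.4, -1.3]
finger_gap: 15.0
gripper_force: 51.6
```

>>> {"fn": "drive_tool", "kwargs": {
  "steps": [
    {"wx": 0,"wy": 0,"wz": 6,"x": 0,"y": 0,"z": 0,"hand": -1},
    {"wx": 0,"wy": 0,"wz": 10,"x": 0,"y": 0,"z": 0,"hand": -1},
    {"wx": 0,"wy": 0,"wz": 10,"x": 0,"y": 0,"z": 0,"hand": -1},
    {"wx": 0,"wy": 0,"wz": 10,"x": 0,"y": 0,"z": 0,"hand": -1},
    {"wx": 0,"wy": 0,"wz": 10,"x": 0,"y": 0,"z": 0,"hand": -1},
    {"wx": 0,"wy": 0,"wz": 10,"x": 0,"y": 0,"z": 0,"hand": -1},
    {"wx": 0,"wy": 0,"wz": 10,"x": 0,"y": 0,"z": 0,"hand": -1},
    {"wx": 0,"wy": 0,"wz": 10,"x": 0,"y": 0,"z": 0,"hand": -1},
    {"wx": 0,"wy": 0,"wz": 5.8,"x": 0,"y": 0,"z": 0,"hand": -1},
    {"wx": 0,"wy": 0,"wz": 0,"x": 0,"y": 0,"z": 0,"hand": -1},
    {"wx": 0,"wy": 0,"wz": 0,"x": 0,"y": 0,"z": 0,"hand": -1}
  ]
}}

```text
time: 18.3
ee_pos: [560.0, 30.5, 191.6]
eef_rot: [[1.0, 0.017, -0.003], [0.017, -1.0, -0.009], [-0.003, 0.008, -1.0]]
contact_force: [-0.3, 0.2, -1.2]
finger_gap: 15.4
gripper_force: 51.6
```

```bash
python3 - <<'E'
from h import *
o=ctrl.observe();print(o['ee_pos'],o['finger_gap'],o['contact_force']);go(561.5,35.5,122,.9)
E
```

```text
[559.95081735  30.54987354 191.55407933] 15.426420046767902 [-0.29877861  0.20007226 -1.21126114]
rotvec deg [0.49 0.17 0.1 ] shift after turn [ 1.6 -4.9 69.6] shift before [ 1.8 -5.5 69.5]
```

>>> {"fn": "drive_tool", "kwargs": {
  "steps": [
    {"wx": 0.5,"wy": 0.2,"wz": 0,"x": 1.6,"y": -4.9,"z": 0,"hand": -1},
    {"wx": 0,"wy": 0,"wz": 0,"x": 0,"y": 0,"z": 25,"hand": -1},
    {"wx": 0,"wy": 0,"wz": 0,"x": 0,"y": 0,"z": 25,"hand": -1},
    {"wx": 0,"wy": 0,"wz": 0,"x": 0,"y": 0,"z": 17,"hand": -1},
    {"wx": 0,"wy": 0,"wz": 0,"x": 0,"y": 0,"z": 0,"hand": -1},
    {"wx": 0,"wy": 0,"wz": 0,"x": 0,"y": 0,"z": 0,"hand": -1}
  ]
}}

```text
time: 19.05
ee_pos: [563.2, 36.0, 126.2]
eef_rot: [[1.0, 0.016, 0.004], [0.016, -1.0, 0.001], [0.004, -0.001, -1.0]]
contact_force: [0.4, -0.4, -1.8]
finger_gap: 15.5
gripper_force: 51.6
```

```bash
python3 - <<'E'
from h import *
o=ctrl.observe();print(o['ee_pos'],o['finger_gap'],o['contact_force']);go(561.5,35.5,64.5,.9)
E
```

```text
[563.15500483  35.95508276 126.22215898] 15.520027849471244 [ 0.41756389 -0.35870753 -1.76104067]
rotvec deg [-0.04 -0.22  0.02] shift after turn [-1.7  0.4 61.7] shift before [-1.9  0.5 61.7]
```

>>> {"fn": "drive_tool", "kwargs": {
  "steps": [
    {"wx": 0,"wy": -0.2,"wz": 0,"x": -1.5,"y": 0.2,"z": 10,"hand": -1},
    {"wx": 0,"wy": 0,"wz": 0,"x": 0,"y": 0,"z": 10,"hand": -1},
    {"wx": 0,"wy": 0,"wz": 0,"x": 0,"y": 0,"z": 10,"hand": -1},
    {"wx": 0,"wy": 0,"wz": 0,"x": 0,"y": 0,"z": 10,"hand": -1},
    {"wx": 0,"wy": 0,"wz": 0,"x": 0,"y": 0,"z": 0,"hand": -1}
  ]
}}

```text
time: 19.68
ee_pos: [559.8, 35.3, 84.1]
eef_rot: [[1.0, 0.016, -0.004], [0.016, -1.0, 0.0], [-0.004, -0.0, -1.0]]
contact_force: [0.1, -0.2, -1.8]
finger_gap: 15.3
gripper_force: 51.6
```

>>> {"fn": "drive_tool", "kwargs": {
  "steps": [
    {"wx": 0,"wy": 0,"wz": 0,"x": 0,"y": 0,"z": 8,"hand": -1},
    {"wx": 0,"wy": 0,"wz": 0,"x": 0,"y": 0,"z": 8,"hand": -1},
    {"wx": 0,"wy": 0,"wz": 0,"x": 0,"y": 0,"z": 2,"hand": -1},
    {"wx": 0,"wy": 0,"wz": 0,"x": 0,"y": 0,"z": 1.5,"hand": -1},
    {"wx": 0,"wy": 0,"wz": 0,"x": 0,"y": 0,"z": 0,"hand": -1}
  ]
}}

```text
time: 20.3
ee_pos: [560.9, 35.5, 66.0]
eef_rot: [[1.0, 0.016, -0.001], [0.016, -1.0, 0.0], [-0.001, -0.0, -1.0]]
contact_force: [0.4, 0.2, -2.2]
finger_gap: 15.4
gripper_force: 51.6
```

>>> {"fn": "drive_tool", "kwargs": {
  "steps": [
    {"wx": 0,"wy": 0,"wz": 0,"x": 0,"y": 0,"z": 1.5,"hand": -1},
    {"wx": 0,"wy": 0,"wz": 0,"x": 0,"y": 0,"z": 1,"hand": -1},
    {"wx": 0,"wy": 0,"wz": 0,"x": 0,"y": 0,"z": 0,"hand": -1},
    {"wx": 0,"wy": 0,"wz": 0,"x": 0,"y": 0,"z": 0,"hand": -1}
  ]
}}

```text
time: 20.8
ee_pos: [560.9, 35.4, 63.5]
eef_rot: [[1.0, 0.016, -0.001], [0.016, -1.0, 0.0], [-0.001, -0.0, -1.0]]
contact_force: [-0.0, -0.5, -1.7]
finger_gap: 15.3
gripper_force: 51.8
```

>>> {"fn": "drive_tool", "kwargs": {
  "steps": [
    {"wx": 0,"wy": 0,"wz": 0,"x": 0,"y": 0,"z": 1,"hand": -1},
    {"wx": 0,"wy": 0,"wz": 0,"x": 0,"y": 0,"z": 1,"hand": -1},
    {"wx": 0,"wy": 0,"wz": 0,"x": 0,"y": 0,"z": 0,"hand": -1},
    {"wx": 0,"wy": 0,"wz": 0,"x": 0,"y": 0,"z": 0,"hand": -1}
  ]
}}

```text
time: 21.3
ee_pos: [560.9, 35.5, 63.4]
eef_rot: [[1.0, 0.016, -0.002], [0.016, -1.0, -0.001], [-0.002, 0.001, -1.0]]
contact_force: [-5.1, -1.3, 11.3]
finger_gap: 15.4
gripper_force: 53.5
```

Seated at the same height. Release, rise, turn and go to the third.

>>> {"fn": "drive_tool", "kwargs": {
  "steps": [
    {"wx": 0,"wy": 0,"wz": 0,"x": 0,"y": 0,"z": 0,"hand": -0.35},
    {"wx": 0,"wy": 0,"wz": 0,"x": 0,"y": 0,"z": 0,"hand": -0.35},
    {"wx": 0,"wy": 0,"wz": 0,"x": 0,"y": 0,"z": 0,"hand": -0.35},
    {"wx": 0,"wy": 0,"wz": 0,"x": 0,"y": 0,"z": -15,"hand": -0.35},
    {"wx": 0,"wy": 0,"wz": 0,"x": 0,"y": 0,"z": -30,"hand": -0.35},
    {"wx": 0,"wy": 0,"wz": 0,"x": 0,"y": 0,"z": -40,"hand": -0.35},
    {"wx": 0,"wy": 0,"wz": 0,"x": 0,"y": 0,"z": -35,"hand": -0.35},
    {"wx": 0,"wy": 0,"wz": 0,"x": 0,"y": 0,"z": 0,"hand": -0.1}
  ]
}}

```text
time: 22.3
ee_pos: [563.9, 36.2, 185.9]
eef_rot: [[1.0, 0.016, 0.007], [0.016, -1.0, 0.0], [0.007, -0.0, -1.0]]
contact_force: [0.4, -0.1, -0.1]
finger_gap: 38.7
gripper_force: 0.0
```

>>> {"fn": "drive_tool", "kwargs": {
  "steps": [
    {"wx": 0,"wy": 0,"wz": -6,"x": 0,"y": 0,"z": 0,"hand": -0.1},
    {"wx": 0,"wy": 0,"wz": -10,"x": 0,"y": 0,"z": 0,"hand": -0.1},
    {"wx": 0,"wy": 0,"wz": -10,"x": 0,"y": 0,"z": 0,"hand": -0.1},
    {"wx": 0,"wy": 0,"wz": -10,"x": 0,"y": 0,"z": 0,"hand": -0.1},
    {"wx": 0,"wy": 0,"wz": -10,"x": 0,"y": 0,"z": 0,"hand": -0.1},
    {"wx": 0,"wy": 0,"wz": -10,"x": 0,"y": 0,"z": 0,"hand": -0.1},
    {"wx": 0,"wy": 0,"wz": -10,"x": 0,"y": 0,"z": 0,"hand": -0.1},
    {"wx": 0,"wy": 0,"wz": -10,"x": 0,"y": 0,"z": 0,"hand": -0.1},
    {"wx": 0,"wy": 0,"wz": -5.7,"x": 0,"y": 0,"z": 0,"hand": -0.1},
    {"wx": 0,"wy": 0,"wz": 0,"x": 0,"y": 0,"z": 0,"hand": -0.1}
  ]
}}

```text
time: 23.55
ee_pos: [560.3, 35.2, 180.6]
eef_rot: [[0.13, 0.992, -0.003], [0.992, -0.13, 0.001], [0.0, -0.003, -1.0]]
contact_force: [-0.2, 0.3, -0.6]
finger_gap: 38.3
gripper_force: 0.0
```

```bash
python3 - <<'E'
from h import *
o=ctrl.observe();print(o['ee_pos'],o['finger_gap']);go(537.2,349.5,120,82.6)
E
```

```text
[560.29249713  35.23406097 180.63923834] 38.343920141789006
rotvec deg [-0.17 -0.02 -0.06] shift after turn [308.7 -63.4  60.6] shift before [308.6 -63.5  60.9]
```

>>> {"fn": "drive_tool", "kwargs": {
  "steps": [
    {"wx": -0.1,"wy": 0,"wz": 0,"x": 38,"y": -8,"z": 0,"hand": -0.1},
    {"wx": 0,"wy": 0,"wz": 0,"x": 55,"y": -11.3,"z": 0,"hand": -0.1},
    {"wx": 0,"wy": 0,"wz": 0,"x": 55,"y": -11.3,"z": 0,"hand": -0.1},
    {"wx": 0,"wy": 0,"wz": 0,"x": 55,"y": -11.3,"z": 0,"hand": -0.1},
    {"wx": 0,"wy": 0,"wz": 0,"x": 55,"y": -11.3,"z": 10,"hand": -0.1},
    {"wx": 0,"wy": 0,"wz": 0,"x": 50,"y": -10.2,"z": 25,"hand": -0.1},
    {"wx": 0,"wy": 0,"wz": 0,"x": 0,"y": 0,"z": 25,"hand": -0.1},
    {"wx": 0,"wy": 0,"wz": 0,"x": 0,"y": 0,"z": 0,"hand": -0.1},
    {"wx": 0,"wy": 0,"wz": 0,"x": 0,"y": 0,"z": 0,"hand": -0.1}
  ]
}}

```text
time: 24.68
ee_pos: [539.0, 347.1, 121.5]
eef_rot: [[0.132, 0.991, 0.001], [0.991, -0.132, -0.001], [-0.001, 0.001, -1.0]]
contact_force: [0.0, 0.9, 0.8]
finger_gap: 38.4
gripper_force: 0.0
```

```bash
python3 - <<'E'
from h import *
o=ctrl.observe();print(o['ee_pos'],o['finger_gap']);go(537.2,349.5,64.5,82.6)
E
```

```text
[538.98199771 347.06348239 121.51612869] 38.43092956019597
rotvec deg [ 0.06  0.06 -0.19] shift after turn [ 2.2 -2.1 57. ] shift before [ 2.2 -2.2 57. ]
```

>>> {"fn": "drive_tool", "kwargs": {
  "steps": [
    {"wx": 0,"wy": 0,"wz": -0.2,"x": 2,"y": -1.5,"z": 17,"hand": -0.1},
    {"wx": 0,"wy": 0,"wz": 0,"x": 0,"y": 0,"z": 20,"hand": -0.1},
    {"wx": 0,"wy": 0,"wz": 0,"x": 0,"y": 0,"z": 20,"hand": -0.1},
    {"wx": 0,"wy": 0,"wz": 0,"x": 0,"y": 0,"z": 0,"hand": -0.1},
    {"wx": 0,"wy": 0,"wz": 0,"x": 0,"y": 0,"z": 0,"hand": -1},
    {"wx": 0,"wy": 0,"wz": 0,"x": 0,"y": 0,"z": 0,"hand": -1},
    {"wx": 0,"wy": 0,"wz": 0,"x": 0,"y": 0,"z": 0,"hand": -1},
    {"wx": 0,"wy": 0,"wz": 0,"x": 0,"y": 0,"z": 0,"hand": -1},
    {"wx": 0,"wy": 0,"wz": 0,"x": 0,"y": 0,"z": 0,"hand": -1}
  ],
  "force": 50
}}

```text
time: 25.8
ee_pos: [536.8, 351.3, 64.9]
eef_rot: [[0.125, 0.992, 0.001], [0.992, -0.125, 0.0], [0.001, 0.001, -1.0]]
contact_force: [-0.3, -0.4, -0.3]
finger_gap: 15.2
gripper_force: 50.9
```

>>> {"fn": "drive_tool", "kwargs": {
  "steps": [
    {"wx": 0,"wy": 0,"wz": 0,"x": 0,"y": 0,"z": -30,"hand": -1},
    {"wx": 0,"wy": 0,"wz": 0,"x": 0,"y": 0,"z": -50,"hand": -1},
    {"wx": 0,"wy": 0,"wz": 0,"x": 0,"y": 0,"z": -45,"hand": -1},
    {"wx": 0,"wy": 0,"wz": 0,"x": 0,"y": 0,"z": 0,"hand": -1}
  ]
}}

```text
time: 26.3
ee_pos: [538.4, 353.9, 194.6]
eef_rot: [[0.125, 0.992, 0.008], [0.992, -0.125, 0.006], [0.007, 0.007, -1.0]]
contact_force: [-0.5, -0.4, -0.8]
finger_gap: 15.1
gripper_force: 51.0
```

```bash
python3 - <<'E'
from h import *
o=ctrl.observe();print(o['ee_pos'],o['finger_gap'],o['contact_force']);go(562,-14.5,190,.9)
E
```

```text
[538.37108865 353.86228182 194.61355283] 15.071265429017068 [-0.46491245 -0.37593465 -0.84746072]
rotvec deg [ 7.000e-02 -6.100e-01  8.192e+01] shift after turn [ 17.8 368.7   4.6] shift before [-362.5   69.5    2.7]
```

>>> {"fn": "drive_tool", "kwargs": {
  "steps": [
    {"wx": 0,"wy": 0,"wz": 0,"x": -30,"y": 5.8,"z": 0,"hand": -1},
    {"wx": 0,"wy": 0,"wz": 0,"x": -55,"y": 10.5,"z": 0,"hand": -1},
    {"wx": 0,"wy": 0,"wz": 0,"x": -55,"y": 10.5,"z": 0,"hand": -1},
    {"wx": 0,"wy": 0,"wz": 0,"x": -55,"y": 10.5,"z": 0,"hand": -1},
    {"wx": 0,"wy": 0,"wz": 0,"x": -55,"y": 10.5,"z": 0,"hand": -1},
    {"wx": 0,"wy": 0,"wz": 0,"x": -55,"y": 10.5,"z": 0,"hand": -1},
    {"wx": 0,"wy": 0,"wz": 0,"x": -38,"y": 7.3,"z": 0,"hand": -1},
    {"wx": 0,"wy": 0,"wz": 0,"x": -18,"y": 3.5,"z": 0,"hand": -1}
  ]
}}

```text
time: 27.3
ee_pos: [559.0, -19.3, 187.9]
eef_rot: [[0.13, 0.992, -0.002], [0.992, -0.13, -0.001], [-0.001, -0.002, -1.0]]
contact_force: [0.3, 0.3, -1.2]
finger_gap: 15.5
gripper_force: 50.9
```

>>> {"fn": "drive_tool", "kwargs": {
  "steps": [
    {"wx": 0,"wy": 0,"wz": 6,"x": 0,"y": 0,"z": 0,"hand": -1},
    {"wx": 0,"wy": 0,"wz": 10,"x": 0,"y": 0,"z": 0,"hand": -1},
    {"wx": 0,"wy": 0,"wz": 10,"x": 0,"y": 0,"z": 0,"hand": -1},
    {"wx": 0,"wy": 0,"wz": 10,"x": 0,"y": 0,"z": 0,"hand": -1},
    {"wx": 0,"wy": 0,"wz": 10,"x": 0,"y": 0,"z": 0,"hand": -1},
    {"wx": 0,"wy": 0,"wz": 10,"x": 0,"y": 0,"z": 0,"hand": -1},
    {"wx": 0,"wy": 0,"wz": 10,"x": 0,"y": 0,"z": 0,"hand": -1},
    {"wx": 0,"wy": 0,"wz": 10,"x": 0,"y": 0,"z": 0,"hand": -1},
    {"wx": 0,"wy": 0,"wz": 5.8,"x": 0,"y": 0,"z": 0,"hand": -1},
    {"wx": 0,"wy": 0,"wz": 0,"x": 0,"y": 0,"z": 0,"hand": -1},
    {"wx": 0,"wy": 0,"wz": 0,"x": 0,"y": 0,"z": 0,"hand": -1}
  ]
}}

```text
time: 28.68
ee_pos: [559.5, -14.5, 189.1]
eef_rot: [[1.0, 0.021, -0.0], [0.021, -1.0, 0.001], [-0.0, -0.001, -1.0]]
contact_force: [-0.6, -0.4, -0.7]
finger_gap: 15.2
gripper_force: 50.8
```

```bash
python3 - <<'E'
from h import *
o=ctrl.observe();print(o['ee_pos'],o['finger_gap'],o['contact_force']);go(562,-14.5,122,.9)
E
```

```text
[559.48359995 -14.45122732 189.05686101] 15.166163493608055 [-0.61685133 -0.40864421 -0.72426372]
rotvec deg [-0.04  0.01  0.3 ] shift after turn [ 2.5  0.1 67.1] shift before [ 2.5  0.1 67.1]
```

>>> {"fn": "drive_tool", "kwargs": {
  "steps": [
    {"wx": 0,"wy": 0,"wz": 0.3,"x": 2.5,"y": 0,"z": 0,"hand": -1},
    {"wx": 0,"wy": 0,"wz": 0,"x": 0,"y": 0,"z": 25,"hand": -1},
    {"wx": 0,"wy": 0,"wz": 0,"x": 0,"y": 0,"z": 25,"hand": -1},
    {"wx": 0,"wy": 0,"wz": 0,"x": 0,"y": 0,"z": 13,"hand": -1},
    {"wx": 0,"wy": 0,"wz": 0,"x": 0,"y": 0,"z": 0,"hand": -1},
    {"wx": 0,"wy": 0,"wz": 0,"x": 0,"y": 0,"z": 0,"hand": -1}
  ]
}}

```text
time: 29.42
ee_pos: [563.3, -15.4, 127.4]
eef_rot: [[1.0, 0.013, 0.002], [0.013, -1.0, 0.0], [0.002, -0.0, -1.0]]
contact_force: [-0.1, -0.2, -1.2]
finger_gap: 15.1
gripper_force: 50.8
```

```bash
python3 - <<'E'
from h import *
o=ctrl.observe();print(o['ee_pos'],o['finger_gap'],o['contact_force']);go(562,-14.5,63.5,.9)
E
```

```text
[563.30121228 -15.38535689 127.3754837 ] 15.120319700163542 [-0.12582936 -0.19976475 -1.24605874]
rotvec deg [-0.01 -0.13 -0.18] shift after turn [-1.3 -0.9 63.9] shift before [-1.4 -0.9 63.9]
```

>>> {"fn": "drive_tool", "kwargs": {
  "steps": [
    {"wx": 0,"wy": -0.1,"wz": -0.2,"x": -1,"y": -0.7,"z": 11,"hand": -1},
    {"wx": 0,"wy": 0,"wz": 0,"x": 0,"y": 0,"z": 10,"hand": -1},
    {"wx": 0,"wy": 0,"wz": 0,"x": 0,"y": 0,"z": 10,"hand": -1},
    {"wx": 0,"wy": 0,"wz": 0,"x": 0,"y": 0,"z": 10,"hand": -1},
    {"wx": 0,"wy": 0,"wz": 0,"x": 0,"y": 0,"z": 0,"hand": -1}
  ]
}}

```text
time: 30.05
ee_pos: [560.3, -15.0, 84.1]
eef_rot: [[1.0, 0.016, -0.004], [0.016, -1.0, 0.0], [-0.004, -0.0, -1.0]]
contact_force: [-0.4, 1.1, -1.7]
finger_gap: 15.5
gripper_force: 50.8
```

>>> {"fn": "drive_tool", "kwargs": {
  "steps": [
    {"wx": 0,"wy": 0,"wz": 0,"x": 0,"y": 0,"z": 8,"hand": -1},
    {"wx": 0,"wy": 0,"wz": 0,"x": 0,"y": 0,"z": 7,"hand": -1},
    {"wx": 0,"wy": 0,"wz": 0,"x": 0,"y": 0,"z": 3,"hand": -1},
    {"wx": 0,"wy": 0,"wz": 0,"x": 0,"y": 0,"z": 1.5,"hand": -1},
    {"wx": 0,"wy": 0,"wz": 0,"x": 0,"y": 0,"z": 0,"hand": -1},
    {"wx": 0,"wy": 0,"wz": 0,"x": 0,"y": 0,"z": 0,"hand": -1}
  ]
}}

```text
time: 30.8
ee_pos: [561.6, -14.9, 66.2]
eef_rot: [[1.0, 0.016, -0.001], [0.016, -1.0, 0.0], [-0.001, -0.0, -1.0]]
contact_force: [-0.3, 0.3, -1.2]
finger_gap: 15.2
gripper_force: 50.8
```

>>> {"fn": "drive_tool", "kwargs": {
  "steps": [
    {"wx": 0,"wy": 0,"wz": 0,"x": 0,"y": 0,"z": 1.5,"hand": -1},
    {"wx": 0,"wy": 0,"wz": 0,"x": 0,"y": 0,"z": 1,"hand": -1},
    {"wx": 0,"wy": 0,"wz": 0,"x": 0,"y": 0,"z": 1,"hand": -1},
    {"wx": 0,"wy": 0,"wz": 0,"x": 0,"y": 0,"z": 1,"hand": -1},
    {"wx": 0,"wy": 0,"wz": 0,"x": 0,"y": 0,"z": 0,"hand": -1}
  ]
}}

```text
time: 31.42
ee_pos: [561.2, -14.9, 62.8]
eef_rot: [[1.0, 0.016, -0.002], [0.016, -1.0, -0.001], [-0.002, 0.001, -1.0]]
contact_force: [-3.3, 0.1, 9.3]
finger_gap: 15.4
gripper_force: 52.3
```

Seated. Now the fourth.

>>> {"fn": "drive_tool", "kwargs": {
  "steps": [
    {"wx": 0,"wy": 0,"wz": 0,"x": 0,"y": 0,"z": 0,"hand": -0.35},
    {"wx": 0,"wy": 0,"wz": 0,"x": 0,"y": 0,"z": 0,"hand": -0.35},
    {"wx": 0,"wy": 0,"wz": 0,"x": 0,"y": 0,"z": 0,"hand": -0.35},
    {"wx": 0,"wy": 0,"wz": 0,"x": 0,"y": 0,"z": -15,"hand": -0.35},
    {"wx": 0,"wy": 0,"wz": 0,"x": 0,"y": 0,"z": -30,"hand": -0.35},
    {"wx": 0,"wy": 0,"wz": 0,"x": 0,"y": 0,"z": -40,"hand": -0.35},
    {"wx": 0,"wy": 0,"wz": 0,"x": 0,"y": 0,"z": -35,"hand": -0.35},
    {"wx": 0,"wy": 0,"wz": 0,"x": 0,"y": 0,"z": 0,"hand": -0.1}
  ]
}}

```text
time: 32.42
ee_pos: [564.4, -14.3, 185.9]
eef_rot: [[1.0, 0.016, 0.007], [0.016, -1.0, -0.001], [0.007, 0.001, -1.0]]
contact_force: [-0.3, -0.3, 0.4]
finger_gap: 38.3
gripper_force: 0.0
```

>>> {"fn": "drive_tool", "kwargs": {
  "steps": [
    {"wx": 0,"wy": 0,"wz": -6,"x": 0,"y": 0,"z": 0,"hand": -0.1},
    {"wx": 0,"wy": 0,"wz": -10,"x": 0,"y": 0,"z": 0,"hand": -0.1},
    {"wx": 0,"wy": 0,"wz": -10,"x": 0,"y": 0,"z": 0,"hand": -0.1},
    {"wx": 0,"wy": 0,"wz": -10,"x": 0,"y": 0,"z": 0,"hand": -0.1},
    {"wx": 0,"wy": 0,"wz": -10,"x": 0,"y": 0,"z": 0,"hand": -0.1},
    {"wx": 0,"wy": 0,"wz": -10,"x": 0,"y": 0,"z": 0,"hand": -0.1},
    {"wx": 0,"wy": 0,"wz": -10,"x": 0,"y": 0,"z": 0,"hand": -0.1},
    {"wx": 0,"wy": 0,"wz": -10,"x": 0,"y": 0,"z": 0,"hand": -0.1},
    {"wx": 0,"wy": 0,"wz": -5.7,"x": 0,"y": 0,"z": 0,"hand": -0.1},
    {"wx": 0,"wy": 0,"wz": 0,"x": 0,"y": 0,"z": 0,"hand": -0.1}
  ]
}}

```text
time: 33.67
ee_pos: [560.7, -15.0, 180.7]
eef_rot: [[0.13, 0.992, -0.003], [0.992, -0.13, 0.001], [0.0, -0.003, -1.0]]
contact_force: [0.6, -0.1, 0.6]
finger_gap: 38.6
gripper_force: 0.0
```

```bash
python3 - <<'E'
from h import *
o=ctrl.observe();print(o['ee_pos'],o['finger_gap']);go(586.7,339.2,120,82.6)
E
```

```text
[560.74479516 -15.03345698 180.65438443] 38.583390669658
rotvec deg [-0.17 -0.01 -0.06] shift after turn [354.6 -19.9  60.7] shift before [354.6 -20.1  60.8]
```

>>> {"fn": "drive_tool", "kwargs": {
  "steps": [
    {"wx": -0.1,"wy": 0,"wz": 0,"x": 34,"y": -2,"z": 0,"hand": -0.1},
    {"wx": 0,"wy": 0,"wz": 0,"x": 55,"y": -3.1,"z": 0,"hand": -0.1},
    {"wx": 0,"wy": 0,"wz": 0,"x": 55,"y": -3.1,"z": 0,"hand": -0.1},
    {"wx": 0,"wy": 0,"wz": 0,"x": 55,"y": -3.1,"z": 0,"hand": -0.1},
    {"wx": 0,"wy": 0,"wz": 0,"x": 55,"y": -3.1,"z": 0,"hand": -0.1},
    {"wx": 0,"wy": 0,"wz": 0,"x": 55,"y": -3.1,"z": 10,"hand": -0.1},
    {"wx": 0,"wy": 0,"wz": 0,"x": 45,"y": -2.5,"z": 25,"hand": -0.1},
    {"wx": 0,"wy": 0,"wz": 0,"x": 0,"y": 0,"z": 25,"hand": -0.1},
    {"wx": 0,"wy": 0,"wz": 0,"x": 0,"y": 0,"z": 0,"hand": -0.1},
    {"wx": 0,"wy": 0,"wz": 0,"x": 0,"y": 0,"z": 0,"hand": -0.1}
  ]
}}

```text
time: 34.92
ee_pos: [588.4, 336.4, 121.5]
eef_rot: [[0.132, 0.991, 0.001], [0.991, -0.132, -0.002], [-0.002, 0.001, -1.0]]
contact_force: [0.5, 0.6, 0.2]
finger_gap: 38.4
gripper_force: 0.0
```

```bash
python3 - <<'E'
from h import *
o=ctrl.observe();print(o['ee_pos'],o['finger_gap']);go(586.7,339.2,64.5,82.6)
E
```

```text
[588.37861068 336.43721057 121.46249931] 38.43466329354613
rotvec deg [ 0.07  0.09 -0.19] shift after turn [ 2.5 -2.  57. ] shift before [ 2.6 -2.1 57. ]
```

>>> {"fn": "drive_tool", "kwargs": {
  "steps": [
    {"wx": 0,"wy": 0,"wz": -0.2,"x": 2,"y": -1.5,"z": 17,"hand": -0.1},
    {"wx": 0,"wy": 0,"wz": 0,"x": 0,"y": 0,"z": 20,"hand": -0.1},
    {"wx": 0,"wy": 0,"wz": 0,"x": 0,"y": 0,"z": 20,"hand": -0.1},
    {"wx": 0,"wy": 0,"wz": 0,"x": 0,"y": 0,"z": 0,"hand": -0.1},
    {"wx": 0,"wy": 0,"wz": 0,"x": 0,"y": 0,"z": 0,"hand": -1},
    {"wx": 0,"wy": 0,"wz": 0,"x": 0,"y": 0,"z": 0,"hand": -1},
    {"wx": 0,"wy": 0,"wz": 0,"x": 0,"y": 0,"z": 0,"hand": -1},
    {"wx": 0,"wy": 0,"wz": 0,"x": 0,"y": 0,"z": 0,"hand": -1},
    {"wx": 0,"wy": 0,"wz": 0,"x": 0,"y": 0,"z": 0,"hand": -1}
  ],
  "force": 50
}}

```text
time: 36.05
ee_pos: [586.2, 341.1, 64.9]
eef_rot: [[0.125, 0.992, 0.001], [0.992, -0.125, 0.0], [0.0, 0.001, -1.0]]
contact_force: [-1.3, -0.1, 0.5]
finger_gap: 15.1
gripper_force: 50.8
```

>>> {"fn": "drive_tool", "kwargs": {
  "steps": [
    {"wx": 0,"wy": 0,"wz": 0,"x": 0,"y": 0,"z": -30,"hand": -1},
    {"wx": 0,"wy": 0,"wz": 0,"x": 0,"y": 0,"z": -50,"hand": -1},
    {"wx": 0,"wy": 0,"wz": 0,"x": 0,"y": 0,"z": -45,"hand": -1},
    {"wx": 0,"wy": 0,"wz": 0,"x": 0,"y": 0,"z": 0,"hand": -1}
  ]
}}

```text
time: 36.55
ee_pos: [587.9, 343.6, 194.9]
eef_rot: [[0.125, 0.992, 0.008], [0.992, -0.125, 0.005], [0.006, 0.008, -1.0]]
contact_force: [-0.1, -0.3, -1.1]
finger_gap: 15.2
gripper_force: 50.9
```

```bash
python3 - <<'E'
from h import *
o=ctrl.observe();print(o['ee_pos'],o['finger_gap'],o['contact_force']);go(563,-64.7,190,.9)
E
```

```text
[587.87883665 343.57501719 194.93690969] 15.180373620306234 [-0.12270721 -0.32303632 -1.13444383]
rotvec deg [ 0.09 -0.61 81.92] shift after turn [-31.3 407.8   4.9] shift before [-408.2   26.3    2.5]
```

>>> {"fn": "drive_tool", "kwargs": {
  "steps": [
    {"wx": 0,"wy": 0,"wz": 0,"x": -30,"y": 2,"z": 0,"hand": -1},
    {"wx": 0,"wy": 0,"wz": 0,"x": -55,"y": 3.6,"z": 0,"hand": -1},
    {"wx": 0,"wy": 0,"wz": 0,"x": -55,"y": 3.6,"z": 0,"hand": -1},
    {"wx": 0,"wy": 0,"wz": 0,"x": -55,"y": 3.6,"z": 0,"hand": -1},
    {"wx": 0,"wy": 0,"wz": 0,"x": -55,"y": 3.6,"z": 0,"hand": -1},
    {"wx": 0,"wy": 0,"wz": 0,"x": -55,"y": 3.6,"z": 0,"hand": -1},
    {"wx": 0,"wy": 0,"wz": 0,"x": -50,"y": 3,"z": 0,"hand": -1},
    {"wx": 0,"wy": 0,"wz": 0,"x": -35,"y": 2,"z": 0,"hand": -1},
    {"wx": 0,"wy": 0,"wz": 0,"x": -16,"y": 1,"z": 0,"hand": -1}
  ]
}}

```text
time: 37.67
ee_pos: [559.7, -68.5, 187.9]
eef_rot: [[0.13, 0.992, -0.002], [0.992, -0.13, -0.001], [-0.001, -0.002, -1.0]]
contact_force: [-0.6, 0.7, -1.1]
finger_gap: 15.3
gripper_force: 50.8
```

>>> {"fn": "drive_tool", "kwargs": {
  "steps": [
    {"wx": 0,"wy": 0,"wz": 6,"x": 0,"y": 0,"z": 0,"hand": -1},
    {"wx": 0,"wy": 0,"wz": 10,"x": 0,"y": 0,"z": 0,"hand": -1},
    {"wx": 0,"wy": 0,"wz": 10,"x": 0,"y": 0,"z": 0,"hand": -1},
    {"wx": 0,"wy": 0,"wz": 10,"x": 0,"y": 0,"z": 0,"hand": -1},
    {"wx": 0,"wy": 0,"wz": 10,"x": 0,"y": 0,"z": 0,"hand": -1},
    {"wx": 0,"wy": 0,"wz": 10,"x": 0,"y": 0,"z": 0,"hand": -1},
    {"wx": 0,"wy": 0,"wz": 10,"x": 0,"y": 0,"z": 0,"hand": -1},
    {"wx": 0,"wy": 0,"wz": 10,"x": 0,"y": 0,"z": 0,"hand": -1},
    {"wx": 0,"wy": 0,"wz": 5.9,"x": 0,"y": 0,"z": 0,"hand": -1},
    {"wx": 0,"wy": 0,"wz": 0,"x": 0,"y": 0,"z": 0,"hand": -1},
    {"wx": 0,"wy": 0,"wz": 0,"x": 0,"y": 0,"z": 0,"hand": -1}
  ]
}}

```text
time: 39.05
ee_pos: [560.7, -64.1, 189.1]
eef_rot: [[1.0, 0.019, -0.0], [0.019, -1.0, 0.0], [-0.0, -0.0, -1.0]]
contact_force: [0.3, 0.2, -2.1]
finger_gap: 15.6
gripper_force: 50.7
```

```bash
python3 - <<'E'
from h import *
o=ctrl.observe();print(o['ee_pos'],o['finger_gap'],o['contact_force']);go(563,-64.7,122,.9)
E
```

```text
[560.69331577 -64.05868554 189.10256973] 15.618142011087295 [ 0.34617909  0.23476106 -2.08073131]
rotvec deg [-0.02  0.    0.19] shift after turn [ 2.3  0.7 67.1] shift before [ 2.3  0.7 67.1]
```

>>> {"fn": "drive_tool", "kwargs": {
  "steps": [
    {"wx": 0,"wy": 0,"wz": 0.1,"x": 2.3,"y": 0.2,"z": 0,"hand": -1},
    {"wx": 0,"wy": 0,"wz": 0,"x": 0,"y": 0,"z": 25,"hand": -1},
    {"wx": 0,"wy": 0,"wz": 0,"x": 0,"y": 0,"z": 25,"hand": -1},
    {"wx": 0,"wy": 0,"wz": 0,"x": 0,"y": 0,"z": 13,"hand": -1},
    {"wx": 0,"wy": 0,"wz": 0,"x": 0,"y": 0,"z": 0,"hand": -1},
    {"wx": 0,"wy": 0,"wz": 0,"x": 0,"y": 0,"z": 0,"hand": -1}
  ]
}}

```text
time: 39.8
ee_pos: [564.2, -65.2, 127.4]
eef_rot: [[1.0, 0.014, 0.002], [0.014, -1.0, -0.0], [0.002, 0.0, -1.0]]
contact_force: [0.7, -1.0, -1.3]
finger_gap: 15.1
gripper_force: 50.8
```

```bash
python3 - <<'E'
from h import *
o=ctrl.observe();print(o['ee_pos'],o['finger_gap'],o['contact_force']);go(562.5,-64.8,63.5,.9)
E
```

```text
[564.15869516 -65.22237308 127.38571268] 15.074186334459894 [ 0.65346813 -0.97800507 -1.25507815]
rotvec deg [ 0.01 -0.13 -0.08] shift after turn [-1.7 -0.4 63.9] shift before [-1.8 -0.5 63.9]
```

>>> {"fn": "drive_tool", "kwargs": {
  "steps": [
    {"wx": 0,"wy": -0.1,"wz": -0.1,"x": -1,"y": -0.4,"z": 11,"hand": -1},
    {"wx": 0,"wy": 0,"wz": 0,"x": 0,"y": 0,"z": 10,"hand": -1},
    {"wx": 0,"wy": 0,"wz": 0,"x": 0,"y": 0,"z": 10,"hand": -1},
    {"wx": 0,"wy": 0,"wz": 0,"x": 0,"y": 0,"z": 10,"hand": -1},
    {"wx": 0,"wy": 0,"wz": 0,"x": 0,"y": 0,"z": 0,"hand": -1}
  ]
}}

```text
time: 40.42
ee_pos: [561.1, -64.9, 84.1]
eef_rot: [[1.0, 0.016, -0.004], [0.016, -1.0, 0.0], [-0.004, -0.0, -1.0]]
contact_force: [0.1, -0.8, -1.3]
finger_gap: 15.3
gripper_force: 50.8
```

>>> {"fn": "drive_tool", "kwargs": {
  "steps": [
    {"wx": 0,"wy": 0,"wz": 0,"x": 0,"y": 0,"z": 8,"hand": -1},
    {"wx": 0,"wy": 0,"wz": 0,"x": 0,"y": 0,"z": 7,"hand": -1},
    {"wx": 0,"wy": 0,"wz": 0,"x": 0,"y": 0,"z": 3,"hand": -1},
    {"wx": 0,"wy": 0,"wz": 0,"x": 0,"y": 0,"z": 1.5,"hand": -1},
    {"wx": 0,"wy": 0,"wz": 0,"x": 0,"y": 0,"z": 0,"hand": -1},
    {"wx": 0,"wy": 0,"wz": 0,"x": 0,"y": 0,"z": 0,"hand": -1}
  ]
}}

```text
time: 41.18
ee_pos: [562.4, -65.0, 66.2]
eef_rot: [[1.0, 0.016, -0.001], [0.016, -1.0, -0.0], [-0.001, 0.0, -1.0]]
contact_force: [0.6, -0.3, -0.9]
finger_gap: 15.2
gripper_force: 50.8
```

>>> {"fn": "drive_tool", "kwargs": {
  "steps": [
    {"wx": 0,"wy": 0,"wz": 0,"x": 0,"y": 0,"z": 1.5,"hand": -1},
    {"wx": 0,"wy": 0,"wz": 0,"x": 0,"y": 0,"z": 1,"hand": -1},
    {"wx": 0,"wy": 0,"wz": 0,"x": 0,"y": 0,"z": 1,"hand": -1},
    {"wx": 0,"wy": 0,"wz": 0,"x": 0,"y": 0,"z": 1,"hand": -1},
    {"wx": 0,"wy": 0,"wz": 0,"x": 0,"y": 0,"z": 0,"hand": -1}
  ]
}}

```text
time: 41.8
ee_pos: [562.3, -65.0, 62.9]
eef_rot: [[1.0, 0.016, -0.002], [0.016, -1.0, -0.002], [-0.002, 0.002, -1.0]]
contact_force: [-4.1, -0.6, 8.5]
finger_gap: 15.3
gripper_force: 50.6
```

>>> {"fn": "drive_tool", "kwargs": {
  "steps": [
    {"wx": 0,"wy": 0,"wz": 0,"x": 0,"y": 0,"z": 0,"hand": -0.35},
    {"wx": 0,"wy": 0,"wz": 0,"x": 0,"y": 0,"z": 0,"hand": -0.35},
    {"wx": 0,"wy": 0,"wz": 0,"x": 0,"y": 0,"z": 0,"hand": -0.35},
    {"wx": 0,"wy": 0,"wz": 0,"x": 0,"y": 0,"z": -15,"hand": -0.35},
    {"wx": 0,"wy": 0,"wz": 0,"x": 0,"y": 0,"z": -30,"hand": -0.35},
    {"wx": 0,"wy": 0,"wz": 0,"x": 0,"y": 0,"z": -50,"hand": -0.35},
    {"wx": 0,"wy": 0,"wz": 0,"x": -30,"y": -25,"z": -50,"hand": -0.35},
    {"wx": 0,"wy": 0,"wz": 0,"x": -40,"y": -35,"z": -50,"hand": -0.1},
    {"wx": 0,"wy": 0,"wz": 0,"x": -25,"y": -15,"z": -40,"hand": -0.1},
    {"wx": 0,"wy": 0,"wz": 0,"x": 0,"y": 0,"z": 0,"hand": -0.1},
    {"wx": 0,"wy": 0,"wz": 0,"x": 0,"y": 0,"z": 0,"hand": -0.1},
    {"wx": 0,"wy": 0,"wz": 0,"x": 0,"y": 0,"z": 0,"hand": -0.1}
  ]
}}

```text
time: 43.3
ee_pos: [472.2, 2.1, 287.4]
eef_rot: [[1.0, 0.014, -0.004], [0.014, -1.0, 0.001], [-0.004, -0.001, -1.0]]
contact_force: [-0.1, -0.4, -0.5]
finger_gap: 38.6
gripper_force: 0.0
```

```bash
python3 - <<'E'
from h import *
o=ctrl.observe();im=snap('wrist','w5.png')
import pickle;pickle.dump(o,open('o_w5.pkl','wb'))
print(o['time'],o['ee_pos'],np.round(o['eef_rot'],3).tolist())
for c in[(643,-109),(485,-111),(640,130),(482,128)]:print(proj('wrist',(*c,86),o))
cv2.imwrite('pics/w5c.png',cv2.resize(im[40:340,120:520,::-1],(800,600),interpolation=cv2.INTER_CUBIC))
E
```

```text
43.3 [472.19990785   2.1243429  287.37888288] [[1.0, 0.014, -0.004], [0.014, -1.0, 0.001], [-0.004, -0.001, -1.0]]
[442.4  20.7]
[426.  199.7]
[167.9  20.2]
[184.8 199.1]
```

View pics/w5c.png

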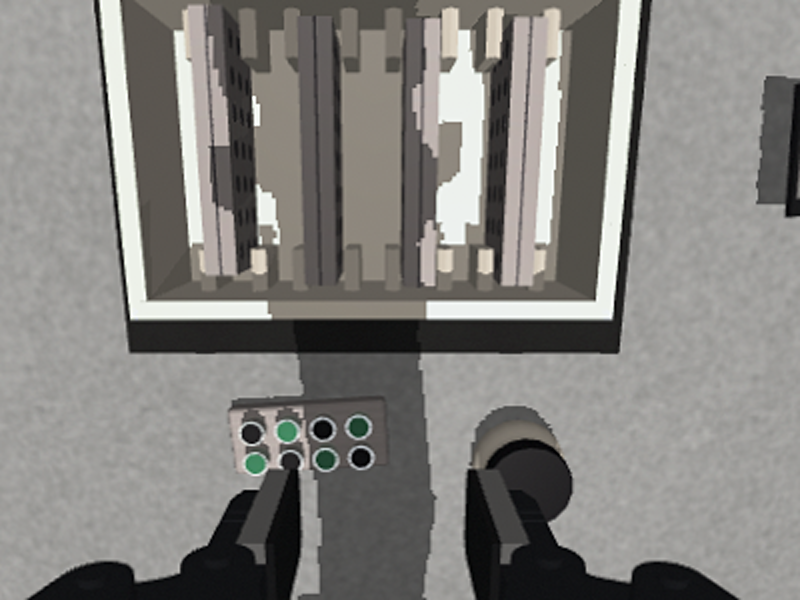

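All four cassettes stand in their slots. The near rim's outer edge is at crop row 320, with corners (130,320) and (614,320). I'll scan the far edge with code, and then plan the lid.

```bash
python3 - <<'E'
from h import *
import pickle;o=pickle.load(open('o_w5.pkl','rb'))
g=cv2.cvtColor(cv2.imread('pics/w5.png'),cv2.COLOR_BGR2GRAY).astype(int)
for c in(200,230,390,410):
    print(c,g[5:50,c].tolist() if c in(200,410) else '')
    r=5+int(np.argmax(np.diff(g[5:35,c])));print('far',r,atz('wrist',(c,r+.5),86,o)); r=180+int(np.argmin(np.diff(g[180:215,c])));print('near',r,atz('wrist',(c,r+.5),86,o))
for r in(60,100,150):
    l=120+int(np.argmax(np.diff(g[r,120:250])));q=380+int(np.argmin(np.diff(g[r,380:480])));print(r,atz('wrist',(l+.5,r),86,o),atz('wrist',(q+.5,r),86,o))
im=snap('top','t2.png');cv2.imwrite('pics/t2c.png',cv2.resize(im[140:320,400:640,::-1],(800,600),interpolation=cv2.INTER_CUBIC))
E
```

```text
200 [157, 155, 155, 158, 165, 105, 36, 33, 35, 36, 34, 34, 34, 36, 35, 29, 70, 187, 245, 240, 238, 238, 238, 239, 238, 238, 239, 243, 208, 128, 110, 112, 113, 113, 114, 114, 114, 113, 113, 113, 113, 113, 114, 114, 114]
far 21 [639.  101.9  86. ]
near 199 [481.7 112.9  86. ]
230 
far 21 [639.1  75.7  86. ]
near 199 [482.1  83.   86. ]
390 
far 21 [641.1 -63.3  86. ]
near 199 [484.6 -75.1  86. ]
410 [148, 148, 148, 149, 156, 107, 40, 32, 34, 34, 35, 35, 34, 33, 32, 26, 94, 209, 244, 239, 239, 239, 238, 239, 238, 239, 239, 244, 195, 112, 112, 114, 114, 114, 113, 113, 113, 113, 114, 113, 113, 114, 116, 103, 82]
far 21 [641.6 -80.7  86. ]
near 199 [484.9 -95.   86. ]
60 [608.  130.5  86. ] [ 611.4 -109.    86. ]
100 [574.2 129.8  86. ] [ 577.7 -109.9   86. ]
150 [529.3 129.   86. ] [ 532.9 -110.1   86. ]
```

View pics/t2c.png

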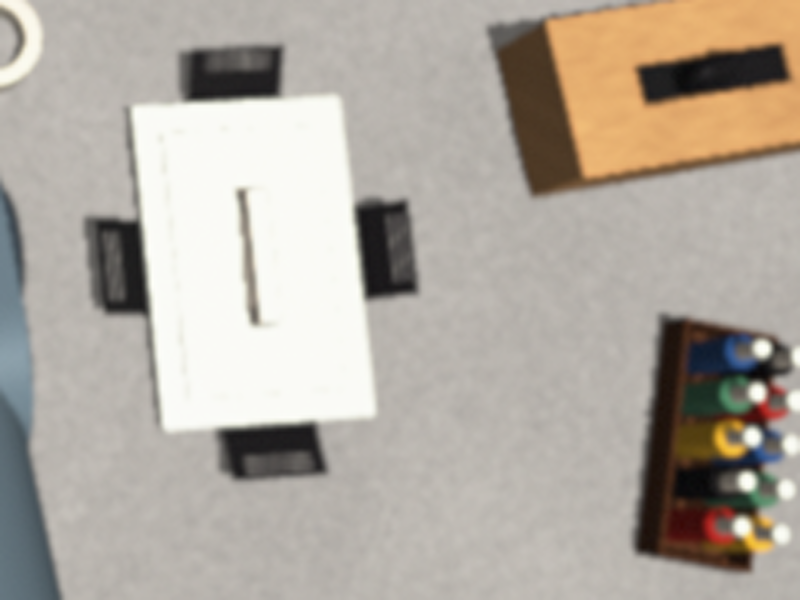

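The lid has been knocked. Its plate corners are now at crop (131,105), (340,95), (377,415) and (163,432), with the grip bar at (260,255) and the clips on all four sides.

```bash
python3 - <<'E'
from h import *
T=lambda p:(400+p[0]*.3,140+p[1]*.3)
c=[atz('top',T(p),16) for p in [(131,105),(340,95),(377,416),(163,432)]];print(c,np.mean(c,0))
y=(c[0]+c[1]-c[2]-c[3])/2;x=(c[0]+c[3]-c[1]-c[2])/2;print(np.linalg.norm(x),np.linalg.norm(y),np.degrees(np.arctan2(y[1],y[0])),np.degrees(np.arctan2(-x[0],x[1])))
m=np.mean(c,0)
go(m[0]-100,m[1]-8,230,5)
E
```

```text
[array([ 694.6, -248.7,   16. ]), array([ 708.4, -409.9,   16. ]), array([ 465.9, -431.9,   16. ]), array([ 450.6, -270.7,   16. ])] [ 579.875 -340.3     16.   ]
161.85531347472036 244.2428351047375 5.1678809624967625 5.157572447182826
rotvec deg [-0.09  0.22 -4.16] shift after turn [-23.  350.2  57.3] shift before [  2.7 351.   56.8]
```

>>> {"fn": "drive_tool", "kwargs": {
  "steps": [
    {"wx": 0,"wy": 0.2,"wz": -4.1,"x": 0,"y": 0,"z": 0,"hand": 0},
    {"wx": 0,"wy": 0,"wz": 0,"x": -3,"y": 40,"z": 0,"hand": 0},
    {"wx": 0,"wy": 0,"wz": 0,"x": -4,"y": 55,"z": 0,"hand": 0},
    {"wx": 0,"wy": 0,"wz": 0,"x": -4,"y": 55,"z": 0,"hand": 0},
    {"wx": 0,"wy": 0,"wz": 0,"x": -4,"y": 55,"z": 0,"hand": 0},
    {"wx": 0,"wy": 0,"wz": 0,"x": -4,"y": 55,"z": 0,"hand": 0},
    {"wx": 0,"wy": 0,"wz": 0,"x": -4,"y": 55,"z": 0,"hand": 0},
    {"wx": 0,"wy": 0,"wz": 0,"x": 0,"y": 35,"z": 0,"hand": 0},
    {"wx": 0,"wy": 0,"wz": 0,"x": 0,"y": 0,"z": 0,"hand": 0},
    {"wx": 0,"wy": 0,"wz": 0,"x": 0,"y": 0,"z": 0,"hand": 0},
    {"wx": 0,"wy": 0,"wz": 0,"x": 0,"y": 0,"z": 0,"hand": 0}
  ]
}}

```text
time: 44.78
ee_pos: [480.8, -345.4, 288.3]
eef_rot: [[0.996, 0.09, 0.002], [0.09, -0.996, 0.001], [0.002, -0.001, -1.0]]
contact_force: [0.5, 0.3, 0.5]
finger_gap: 42.8
gripper_force: 0.0
```

```bash
python3 - <<'E'
from h import *
o=ctrl.observe();im=snap('wrist','w6.png')
import pickle;pickle.dump(o,open('o_w6.pkl','wb'))
print(o['time'],o['ee_pos'],np.round(o['eef_rot'],3).tolist())
for c in[(694.6,-248.7),(708.4,-409.9),(465.9,-431.9),(450.6,-270.7)]:print(proj('wrist',(*c,16),o))
cv2.imwrite('pics/w6c.png',cv2.resize(im[20:350,100:540,::-1],(800,600),interpolation=cv2.INTER_CUBIC))
E
```

```text
44.775 [ 480.77090305 -345.37043077  288.29657261] [[0.996, 0.09, 0.002], [0.09, -0.996, 0.001], [0.002, -0.001, -1.0]]
[238.  -10.9]
[393.3  -9.8]
[380.9 217.7]
[248.6 218.1]
```

View pics/w6c.png

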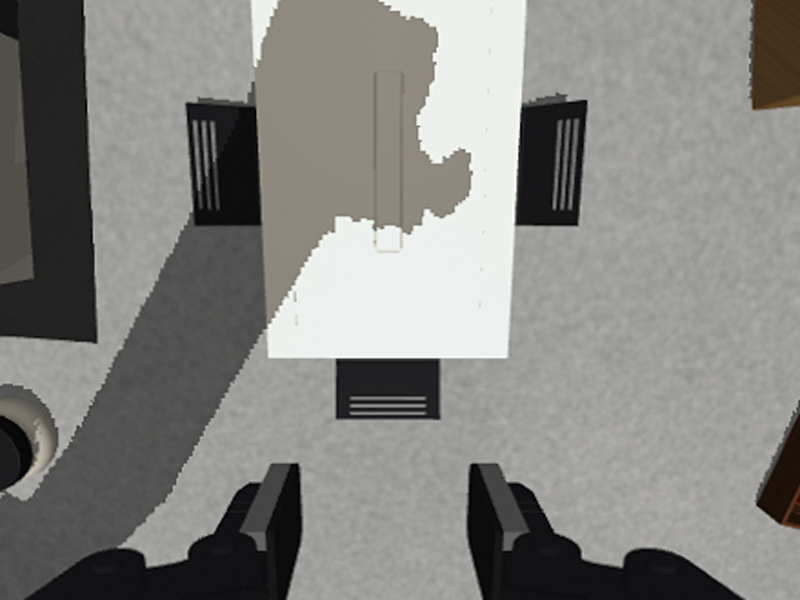

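The bar's outline runs (375,71) to (403,251) in the crop. The plate's near corners are at (268,358) and (508,358), and the side clips at (222,165) and (553,163).

```bash
python3 - <<'E'
from h import *
import pickle;o=pickle.load(open('o_w6.pkl','rb'))
A=lambda p,z:atz('wrist',(100+p[0]*.55,20+p[1]*.55),z,o)
a,b=A((389,71.5),40),A((389,251),40);d=a-b;m=(a+b)/2;print('bar',m,np.linalg.norm(d),np.degrees(np.arctan2(d[1],d[0])))
l,r=A((268,358),16),A((508,358),16);d=l-r;n=(l+r)/2;yaw=np.degrees(np.arctan2(-d[0],d[1]));print('near',n,np.linalg.norm(d),yaw)
u=np.array([np.cos(np.radians(yaw)),np.sin(np.radians(yaw)),0]);print('centre from plate',n+121*u)
go(m[0],m[1],100,yaw)
E
```

```text
bar [ 579.85 -338.7    40.  ] 98.92871170696604 5.336003255539172
near [ 459.3  -349.55   16.  ] 161.38007931588086 5.26193021562273
centre from plate [ 579.79008826 -338.45321527   16.        ]
rotvec deg [-0.02 -0.12 -0.08] shift after turn [ 99.3   2.3 188.5] shift before [ 98.9   2.2 188.7]
```

>>> {"fn": "drive_tool", "kwargs": {
  "steps": [
    {"wx": 0,"wy": -0.1,"wz": -0.1,"x": 30,"y": 0.7,"z": 30,"hand": 0},
    {"wx": 0,"wy": 0,"wz": 0,"x": 40,"y": 1,"z": 50,"hand": 0},
    {"wx": 0,"wy": 0,"wz": 0,"x": 29,"y": 0.6,"z": 50,"hand": 0},
    {"wx": 0,"wy": 0,"wz": 0,"x": 0,"y": 0,"z": 40,"hand": 0},
    {"wx": 0,"wy": 0,"wz": 0,"x": 0,"y": 0,"z": 18,"hand": 0},
    {"wx": 0,"wy": 0,"wz": 0,"x": 0,"y": 0,"z": 0,"hand": 0},
    {"wx": 0,"wy": 0,"wz": 0,"x": 0,"y": 0,"z": 0,"hand": 0},
    {"wx": 0,"wy": 0,"wz": 0,"x": 0,"y": 0,"z": 0,"hand": 0}
  ]
}}

```text
time: 45.82
ee_pos: [579.5, -342.0, 104.6]
eef_rot: [[0.996, 0.089, 0.004], [0.089, -0.996, -0.003], [0.004, 0.003, -1.0]]
contact_force: [-0.3, -0.2, 0.3]
finger_gap: 43.0
gripper_force: 0.0
```

```bash
python3 - <<'E'
from h import *
print(ctrl.observe()['ee_pos']);go(579.8,-338.6,42,5.3)
E
```

```text
[ 579.47199559 -341.98349511  104.58121523]
rotvec deg [ 0.17 -0.22 -0.22] shift after turn [ 0.6 -3.3 62.6] shift before [ 0.4 -3.5 62.6]
```

>>> {"fn": "drive_tool", "kwargs": {
  "steps": [
    {"wx": 0.1,"wy": -0.2,"wz": -0.2,"x": 0.6,"y": -2.7,"z": 12,"hand": 0},
    {"wx": 0,"wy": 0,"wz": 0,"x": 0,"y": 0,"z": 18,"hand": 0},
    {"wx": 0,"wy": 0,"wz": 0,"x": 0,"y": 0,"z": 18,"hand": 0},
    {"wx": 0,"wy": 0,"wz": 0,"x": 0,"y": 0,"z": 10,"hand": 0},
    {"wx": 0,"wy": 0,"wz": 0,"x": 0,"y": 0,"z": 0,"hand": 0},
    {"wx": 0,"wy": 0,"wz": 0,"x": 0,"y": 0,"z": 0,"hand": 0}
  ]
}}

```text
time: 46.58
ee_pos: [578.9, -338.3, 44.2]
eef_rot: [[0.996, 0.093, -0.002], [0.093, -0.996, 0.001], [-0.002, -0.001, -1.0]]
contact_force: [0.4, -1.5, -0.4]
finger_gap: 42.7
gripper_force: 0.0
```

```bash
python3 - <<'E'
from h import *
print(ctrl.observe()['ee_pos'],ctrl.observe()['contact_force']);go(579.8,-338.6,42,5.3)
E
```

```text
[ 578.90263116 -338.28761455   44.22115714] [ 0.38540639 -1.46436219 -0.3635248 ]
rotvec deg [-0.08  0.13  0.01] shift after turn [0.9 0.4 2.2] shift before [0.9 0.4 2.2]
```

>>> {"fn": "drive_tool", "kwargs": {
  "steps": [
    {"wx": 0,"wy": 0.1,"wz": 0,"x": 0.6,"y": 0.4,"z": 1.5,"hand": 0},
    {"wx": 0,"wy": 0,"wz": 0,"x": 0,"y": 0,"z": 0,"hand": -1},
    {"wx": 0,"wy": 0,"wz": 0,"x": 0,"y": 0,"z": 0,"hand": -1},
    {"wx": 0,"wy": 0,"wz": 0,"x": 0,"y": 0,"z": 0,"hand": -1},
    {"wx": 0,"wy": 0,"wz": 0,"x": 0,"y": 0,"z": 0,"hand": -1},
    {"wx": 0,"wy": 0,"wz": 0,"x": 0,"y": 0,"z": 0,"hand": -1},
    {"wx": 0,"wy": 0,"wz": 0,"x": 0,"y": 0,"z": 0,"hand": -1}
  ],
  "force": 90
}}

```text
time: 47.45
ee_pos: [579.3, -338.7, 43.1]
eef_rot: [[0.996, 0.092, -0.001], [0.092, -0.996, 0.001], [-0.001, -0.001, -1.0]]
contact_force: [-1.3, 0.9, 5.3]
finger_gap: 14.0
gripper_force: 88.4
```

```bash
python3 - <<'E'
from h import *
o=ctrl.observe();print(o['ee_pos'],o['contact_force'],o['finger_gap'],o['gripper_force']);go(579.8,-338.6,42,5.3)
E
```

```text
[ 579.30723813 -338.68513122   43.14490085] [-1.27818356  0.93829558  5.2838434 ] 13.952407410007602 88.40760469436646
rotvec deg [-0.06  0.05  0.  ] shift after turn [ 0.5 -0.   1.1] shift before [ 0.5 -0.   1.1]
```

>>> {"fn": "drive_tool", "kwargs": {
  "steps": [
    {"wx": 0,"wy": 0,"wz": 0,"x": 0,"y": 0,"z": -10,"hand": -1},
    {"wx": 0,"wy": 0,"wz": 0,"x": 0,"y": 0,"z": -25,"hand": -1},
    {"wx": 0,"wy": 0,"wz": 0,"x": 0,"y": 0,"z": -35,"hand": -1},
    {"wx": 0,"wy": 0,"wz": 0,"x": 0,"y": 0,"z": -40,"hand": -1},
    {"wx": 0,"wy": 0,"wz": 0,"x": 0,"y": 0,"z": -35,"hand": -1},
    {"wx": 0,"wy": 0,"wz": 0,"x": 0,"y": 0,"z": -15,"hand": -1},
    {"wx": 0,"wy": 0,"wz": 0,"x": 0,"y": 0,"z": 0,"hand": -1},
    {"wx": 0,"wy": 0,"wz": 0,"x": 0,"y": 0,"z": 0,"hand": -1}
  ]
}}

```text
time: 48.45
ee_pos: [577.8, -338.3, 200.3]
eef_rot: [[0.996, 0.093, -0.005], [0.093, -0.996, 0.003], [-0.005, -0.004, -1.0]]
contact_force: [0.4, -0.2, -5.2]
finger_gap: 13.9
gripper_force: 88.3
```

```bash
python3 - <<'E'
from h import *
o=ctrl.observe();print(o['ee_pos'],o['contact_force'],o['moment'],o['finger_gap']);go(561.7,9.6,200,90.95)
E
```

```text
[ 577.80251352 -338.28490719  200.28909933] [ 0.3846104  -0.15744695 -5.16264906] [ 0.02803223 -0.01210559 -0.02437384] 13.93743990644883
rotvec deg [-3.600e-01  6.000e-02 -8.563e+01] shift after turn [ 3.481e+02 -1.030e+01  3.000e-01] shift before [  16.2 -347.9    1.5]
```

>>> {"fn": "drive_tool", "kwargs": {
  "steps": [
    {"wx": 0,"wy": 0,"wz": 0,"x": 1,"y": -20,"z": 0,"hand": -1},
    {"wx": 0,"wy": 0,"wz": 0,"x": 2,"y": -35,"z": 0,"hand": -1},
    {"wx": 0,"wy": 0,"wz": 0,"x": 2,"y": -45,"z": 0,"hand": -1},
    {"wx": 0,"wy": 0,"wz": 0,"x": 2,"y": -50,"z": 0,"hand": -1},
    {"wx": 0,"wy": 0,"wz": 0,"x": 2,"y": -50,"z": 0,"hand": -1},
    {"wx": 0,"wy": 0,"wz": 0,"x": 2,"y": -50,"z": 0,"hand": -1},
    {"wx": 0,"wy": 0,"wz": 0,"x": 2,"y": -43,"z": 0,"hand": -1},
    {"wx": 0,"wy": 0,"wz": 0,"x": 2,"y": -35,"z": 0,"hand": -1},
    {"wx": 0,"wy": 0,"wz": 0,"x": 1,"y": -20,"z": 0,"hand": -1}
  ]
}}

```text
time: 49.58
ee_pos: [560.9, 14.5, 202.2]
eef_rot: [[0.995, 0.099, -0.004], [0.099, -0.995, 0.003], [-0.003, -0.004, -1.0]]
contact_force: [0.3, -0.3, -5.3]
finger_gap: 14.0
gripper_force: 88.3
```

>>> {"fn": "drive_tool", "kwargs": {
  "steps": [
    {"wx": 0,"wy": 0,"wz": -4,"x": 0,"y": 0,"z": 0,"hand": -1},
    {"wx": 0,"wy": 0,"wz": -8,"x": 0,"y": 0,"z": 0,"hand": -1},
    {"wx": 0,"wy": 0,"wz": -10,"x": 0,"y": 0,"z": 0,"hand": -1},
    {"wx": 0,"wy": 0,"wz": -10,"x": 0,"y": 0,"z": 0,"hand": -1},
    {"wx": 0,"wy": 0,"wz": -10,"x": 0,"y": 0,"z": 0,"hand": -1},
    {"wx": 0,"wy": 0,"wz": -10,"x": 0,"y": 0,"z": 0,"hand": -1},
    {"wx": 0,"wy": 0,"wz": -10,"x": 0,"y": 0,"z": 0,"hand": -1},
    {"wx": 0,"wy": 0,"wz": -10,"x": 0,"y": 0,"z": 0,"hand": -1},
    {"wx": 0,"wy": 0,"wz": -8,"x": 0,"y": 0,"z": 0,"hand": -1},
    {"wx": 0,"wy": 0,"wz": -5.6,"x": 0,"y": 0,"z": 0,"hand": -1},
    {"wx": 0,"wy": 0,"wz": 0,"x": 0,"y": 0,"z": 0,"hand": -1},
    {"wx": 0,"wy": 0,"wz": 0,"x": 0,"y": 0,"z": 0,"hand": -1}
  ]
}}

```text
time: 51.08
ee_pos: [562.2, 9.9, 202.5]
eef_rot: [[-0.015, 1.0, -0.002], [1.0, 0.015, 0.001], [0.002, -0.002, -1.0]]
contact_force: [0.5, -1.0, -5.2]
finger_gap: 13.9
gripper_force: 88.3
```

```bash
python3 - <<'E'
from h import *
o=ctrl.observe();print(o['ee_pos'],o['contact_force'],o['finger_gap'],np.round(o['eef_rot'],3).tolist());go(561.7,9.6,150,90.95)
import pickle;pickle.dump(o,open('o_w7.pkl','wb'));snap('wrist','w7.png')
E
```

```text
[562.23092903   9.91378868 202.54274497] [ 0.51466519 -1.03778732 -5.15521549] 13.869570853236919 [[-0.015, 1.0, -0.002], [1.0, 0.015, 0.001], [0.002, -0.002, -1.0]]
rotvec deg [-0.14 -0.09 -0.07] shift after turn [-0.3 -0.5 52.5] shift before [-0.4 -0.4 52.5]
```

>>> {"fn": "drive_tool", "kwargs": {
  "steps": [
    {"wx": -0.1,"wy": -0.1,"wz": 0,"x": -0.3,"y": -0.4,"z": 15,"hand": -1},
    {"wx": 0,"wy": 0,"wz": 0,"x": 0,"y": 0,"z": 25,"hand": -1},
    {"wx": 0,"wy": 0,"wz": 0,"x": 0,"y": 0,"z": 20,"hand": -1},
    {"wx": 0,"wy": 0,"wz": 0,"x": 0,"y": 0,"z": 5,"hand": -1},
    {"wx": 0,"wy": 0,"wz": 0,"x": 0,"y": 0,"z": 0,"hand": -1},
    {"wx": 0,"wy": 0,"wz": 0,"x": 0,"y": 0,"z": 0,"hand": -1}
  ]
}}

```text
time: 51.88
ee_pos: [563.5, 9.2, 138.9]
eef_rot: [[-0.016, 1.0, 0.002], [1.0, 0.016, -0.0], [-0.0, 0.002, -1.0]]
contact_force: [-0.4, -0.2, -4.8]
finger_gap: 14.0
gripper_force: 88.3
```

```bash
python3 - <<'E'
from h import *
o=ctrl.observe();print(o['ee_pos'],o['contact_force']);go(561.7,9.6,119,90.95)
E
```

```text
[563.53834442   9.21520815 138.93647653] [-0.44495322 -0.24713556 -4.7679024 ]
rotvec deg [ 0.14  0.   -0.04] shift after turn [ 0.4 -1.8 19.9] shift before [ 0.4 -1.9 19.9]
```

>>> {"fn": "drive_tool", "kwargs": {
  "steps": [
    {"wx": 0.1,"wy": 0,"wz": 0,"x": 0.4,"y": -1.5,"z": 0,"hand": -1},
    {"wx": 0,"wy": 0,"wz": 0,"x": 0,"y": 0,"z": 4,"hand": -1},
    {"wx": 0,"wy": 0,"wz": 0,"x": 0,"y": 0,"z": 4,"hand": -1},
    {"wx": 0,"wy": 0,"wz": 0,"x": 0,"y": 0,"z": 4,"hand": -1},
    {"wx": 0,"wy": 0,"wz": 0,"x": 0,"y": 0,"z": 2,"hand": -1},
    {"wx": 0,"wy": 0,"wz": 0,"x": 0,"y": 0,"z": 0,"hand": -1},
    {"wx": 0,"wy": 0,"wz": 0,"x": 0,"y": 0,"z": 0,"hand": -1}
  ]
}}

```text
time: 52.75
ee_pos: [561.2, 9.4, 124.1]
eef_rot: [[-0.016, 1.0, -0.001], [1.0, 0.016, -0.0], [-0.0, -0.001, -1.0]]
contact_force: [0.7, 0.4, -4.6]
finger_gap: 14.1
gripper_force: 88.5
```

No contact so far, with the skirt about 5 mm in. Continuing.

>>> {"fn": "drive_tool", "kwargs": {
  "steps": [
    {"wx": 0,"wy": 0,"wz": 0,"x": 0.2,"y": 0.4,"z": 1.5,"hand": -1},
    {"wx": 0,"wy": 0,"wz": 0,"x": 0,"y": 0,"z": 1.5,"hand": -1},
    {"wx": 0,"wy": 0,"wz": 0,"x": 0,"y": 0,"z": 1,"hand": -1},
    {"wx": 0,"wy": 0,"wz": 0,"x": 0,"y": 0,"z": 0,"hand": -1},
    {"wx": 0,"wy": 0,"wz": 0,"x": 0,"y": 0,"z": 0,"hand": -1}
  ]
}}

```text
time: 53.38
ee_pos: [561.5, 9.5, 120.0]
eef_rot: [[-0.016, 1.0, -0.001], [1.0, 0.016, -0.0], [-0.0, -0.001, -1.0]]
contact_force: [-0.5, 0.3, -4.3]
finger_gap: 13.8
gripper_force: 88.5
```

>>> {"fn": "drive_tool", "kwargs": {
  "steps": [
    {"wx": 0,"wy": 0,"wz": 0,"x": 0,"y": 0,"z": 1,"hand": -1},
    {"wx": 0,"wy": 0,"wz": 0,"x": 0,"y": 0,"z": 0,"hand": -1},
    {"wx": 0,"wy": 0,"wz": 0,"x": 0,"y": 0,"z": 1,"hand": -1},
    {"wx": 0,"wy": 0,"wz": 0,"x": 0,"y": 0,"z": 0,"hand": -1},
    {"wx": 0,"wy": 0,"wz": 0,"x": 0,"y": 0,"z": 0,"hand": -1}
  ]
}}

```text
time: 54.0
ee_pos: [561.7, 9.5, 119.2]
eef_rot: [[-0.016, 1.0, -0.001], [1.0, 0.016, -0.001], [-0.001, -0.001, -1.0]]
contact_force: [-3.6, -0.8, 5.0]
finger_gap: 14.1
gripper_force: 89.8
```

Contact came at the expected seated height of 119. I'll press lightly, release and rise.

>>> {"fn": "drive_tool", "kwargs": {
  "steps": [
    {"wx": 0,"wy": 0,"wz": 0,"x": 0,"y": 0,"z": 0.7,"hand": -1},
    {"wx": 0,"wy": 0,"wz": 0,"x": 0,"y": 0,"z": 0,"hand": -1},
    {"wx": 0,"wy": 0,"wz": 0,"x": 0,"y": 0,"z": -0.7,"hand": -0.2},
    {"wx": 0,"wy": 0,"wz": 0,"x": 0,"y": 0,"z": 0,"hand": -0.2},
    {"wx": 0,"wy": 0,"wz": 0,"x": 0,"y": 0,"z": 0,"hand": -0.2},
    {"wx": 0,"wy": 0,"wz": 0,"x": 0,"y": 0,"z": -15,"hand": -0.2},
    {"wx": 0,"wy": 0,"wz": 0,"x": 0,"y": 0,"z": -30,"hand": -0.2},
    {"wx": 0,"wy": 0,"wz": 0,"x": 0,"y": 0,"z": -40,"hand": -0.2},
    {"wx": 0,"wy": 0,"wz": 0,"x": 0,"y": 0,"z": -40,"hand": -1},
    {"wx": 0,"wy": 0,"wz": 0,"x": 0,"y": 0,"z": 0,"hand": -1},
    {"wx": 0,"wy": 0,"wz": 0,"x": 0,"y": 0,"z": 0,"hand": -1}
  ],
  "force": 40
}}

```text
time: 55.38
ee_pos: [561.4, 9.3, 243.1]
eef_rot: [[-0.016, 1.0, -0.001], [1.0, 0.016, -0.001], [-0.001, -0.001, -1.0]]
contact_force: [0.3, -0.5, -0.4]
finger_gap: -0.2
gripper_force: 0.0
```

```bash
python3 - <<'E'
from h import *
o=ctrl.observe();snap('top','t3.png');a=snap('scene','s3.png');w=snap('wrist','w8.png')
import pickle;pickle.dump(o,open('o_w8.pkl','wb'));print(o['ee_pos'])
b=cv2.resize(a[190:300,250:400,::-1],(600,440),interpolation=cv2.INTER_CUBIC)
t=cv2.imread('pics/t3.png')[150:290,250:430]
v=np.hstack([cv2.resize(b,(400,300)),cv2.resize(t,(386,300),interpolation=cv2.INTER_CUBIC)])
v=np.vstack([v,np.hstack([cv2.resize(w[:,:,::-1],(400,300)),np.zeros((300,386,3),np.uint8)])]);cv2.imwrite('pics/m3.png',v)
E
```

```text
[561.41748962   9.34215822 243.09285034]
```

View pics/m3.png

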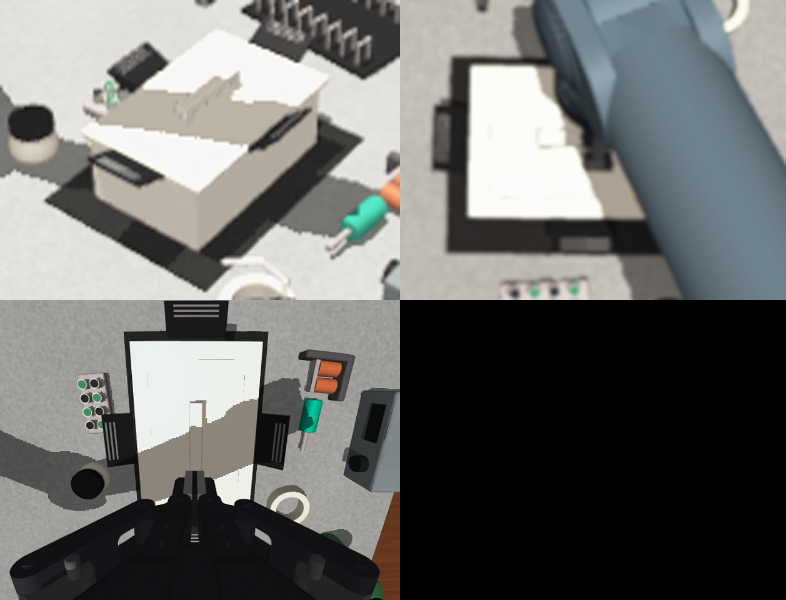

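The lid looks flush on the rim in the scene view, and the four clips still stick out at the mid-sides. Next I'll use the closed fingers to push the front (-x) clip down.

>>> {"fn": "drive_tool", "kwargs": {
  "steps": [
    {"wx": 0,"wy": 0,"wz": 0,"x": 0,"y": -53,"z": 0,"hand": -1},
    {"wx": 0,"wy": 0,"wz": 0,"x": 0,"y": -54,"z": 0,"hand": -1},
    {"wx": 0,"wy": 0,"wz": 0,"x": 0,"y": 0,"z": 30,"hand": -1},
    {"wx": 0,"wy": 0,"wz": 0,"x": 0,"y": 0,"z": 45,"hand": -1},
    {"wx": 0,"wy": 0,"wz": 0,"x": 0,"y": 0,"z": 15,"hand": -1},
    {"wx": 0,"wy": 0,"wz": 0,"x": 0,"y": 0,"z": 0,"hand": -1},
    {"wx": 0,"wy": 0,"wz": 0,"x": 0,"y": 0,"z": 0,"hand": -1}
  ]
}}

```text
time: 56.4
ee_pos: [455.7, 8.5, 154.1]
eef_rot: [[-0.017, 1.0, 0.0], [1.0, 0.017, 0.001], [0.001, 0.0, -1.0]]
contact_force: [-0.6, -0.2, -0.3]
finger_gap: -0.3
gripper_force: 0.0
```

>>> {"fn": "drive_tool", "kwargs": {
  "steps": [
    {"wx": 0,"wy": 0,"wz": 0,"x": 0,"y": 0,"z": 10,"hand": -1},
    {"wx": 0,"wy": 0,"wz": 0,"x": 0,"y": 0,"z": 15,"hand": -1},
    {"wx": 0,"wy": 0,"wz": 0,"x": 0,"y": 0,"z": 15,"hand": -1},
    {"wx": 0,"wy": 0,"wz": 0,"x": 0,"y": 0,"z": 10,"hand": -1},
    {"wx": 0,"wy": 0,"wz": 0,"x": 0,"y": 0,"z": 0,"hand": -1},
    {"wx": 0,"wy": 0,"wz": 0,"x": 0,"y": 0,"z": 0,"hand": -1}
  ]
}}

```text
time: 57.15
ee_pos: [454.2, 8.0, 103.0]
eef_rot: [[-0.016, 1.0, -0.002], [1.0, 0.016, -0.0], [0.0, -0.002, -1.0]]
contact_force: [-0.6, 0.5, -0.7]
finger_gap: -0.1
gripper_force: 0.0
```

>>> {"fn": "drive_tool", "kwargs": {
  "steps": [
    {"wx": 0,"wy": 0,"wz": 0,"x": 0,"y": 0,"z": 8,"hand": -1},
    {"wx": 0,"wy": 0,"wz": 0,"x": 0,"y": 3,"z": 6,"hand": -1},
    {"wx": 0,"wy": 0,"wz": 0,"x": 0,"y": 3,"z": 6,"hand": -1},
    {"wx": 0,"wy": 0,"wz": 0,"x": 0,"y": 2,"z": 0,"hand": -1},
    {"wx": 0,"wy": 0,"wz": 0,"x": 0,"y": 0,"z": 0,"hand": -1},
    {"wx": 0,"wy": 0,"wz": 0,"x": 0,"y": 0,"z": 0,"hand": -1}
  ]
}}

```text
time: 57.9
ee_pos: [461.4, 7.8, 82.6]
eef_rot: [[-0.016, 1.0, -0.003], [1.0, 0.016, -0.001], [-0.001, -0.003, -1.0]]
contact_force: [-2.4, -0.2, -1.7]
finger_gap: 0.1
gripper_force: 1.1
```

>>> {"fn": "drive_tool", "kwargs": {
  "steps": [
    {"wx": 0,"wy": 0,"wz": 0,"x": 0,"y": 2,"z": 0,"hand": -1},
    {"wx": 0,"wy": 0,"wz": 0,"x": 0,"y": 0,"z": 0,"hand": -1},
    {"wx": 0,"wy": 0,"wz": 0,"x": 0,"y": 2,"z": 0,"hand": -1},
    {"wx": 0,"wy": 0,"wz": 0,"x": 0,"y": 0,"z": 0,"hand": -1},
    {"wx": 0,"wy": 0,"wz": 0,"x": 0,"y": 0,"z": 0,"hand": -1}
  ]
}}

```text
time: 58.52
ee_pos: [465.5, 7.8, 82.9]
eef_rot: [[-0.016, 1.0, -0.003], [1.0, 0.016, -0.001], [-0.001, -0.003, -1.0]]
contact_force: [-5.6, -0.4, -0.4]
finger_gap: 0.1
gripper_force: 2.5
```

>>> {"fn": "drive_tool", "kwargs": {
  "steps": [
    {"wx": 0,"wy": 0,"wz": 0,"x": 0,"y": 1,"z": 0,"hand": -1},
    {"wx": 0,"wy": 0,"wz": 0,"x": 0,"y": 0,"z": 0,"hand": -1},
    {"wx": 0,"wy": 0,"wz": 0,"x": 0,"y": 1,"z": 0,"hand": -1},
    {"wx": 0,"wy": 0,"wz": 0,"x": 0,"y": 0,"z": 0,"hand": -1},
    {"wx": 0,"wy": 0,"wz": 0,"x": 0,"y": 0,"z": 0,"hand": -1}
  ]
}}

```text
time: 59.15
ee_pos: [465.6, 7.8, 82.8]
eef_rot: [[-0.016, 1.0, -0.008], [1.0, 0.016, -0.002], [-0.002, -0.008, -1.0]]
contact_force: [-9.4, -0.6, 6.3]
finger_gap: -0.0
gripper_force: 4.8
```

Blocked at the stop, so the front clip is down. Next is the rear (+x) clip.

>>> {"fn": "drive_tool", "kwargs": {
  "steps": [
    {"wx": 0,"wy": 0.2,"wz": 0,"x": 0,"y": -16,"z": 0,"hand": -1},
    {"wx": 0,"wy": 0,"wz": 0,"x": 0,"y": 0,"z": -40,"hand": -1},
    {"wx": 0,"wy": 0,"wz": 0,"x": 0,"y": 0,"z": -60,"hand": -1},
    {"wx": 0,"wy": 0,"wz": 0,"x": 0,"y": 25,"z": -20,"hand": -1},
    {"wx": 0,"wy": 0,"wz": 0,"x": 0,"y": 55,"z": 0,"hand": -1},
    {"wx": 0,"wy": 0,"wz": 0,"x": 0,"y": 55,"z": 0,"hand": -1},
    {"wx": 0,"wy": 0,"wz": 0,"x": 0,"y": 55,"z": 0,"hand": -1},
    {"wx": 0,"wy": 0,"wz": 0,"x": 0,"y": 27,"z": 0,"hand": -1},
    {"wx": 0,"wy": 0,"wz": 0,"x": 0,"y": 0,"z": 0,"hand": -1},
    {"wx": 0,"wy": 0,"wz": 0,"x": 0,"y": 0,"z": 0,"hand": -1}
  ]
}}

```text
time: 60.4
ee_pos: [669.3, 11.1, 203.3]
eef_rot: [[-0.016, 1.0, -0.0], [1.0, 0.016, 0.004], [0.004, -0.0, -1.0]]
contact_force: [-0.7, 0.4, 0.6]
finger_gap: -0.2
gripper_force: 0.0
```

```bash
python3 - <<'E'
from h import *
print(ctrl.observe()['ee_pos']);go(669.7,11,154,90.95)
E
```

```text
[669.26645423  11.10737965 203.26039733]
rotvec deg [-0.02 -0.2  -0.01] shift after turn [-0.1  0.4 49.3] shift before [-0.3  0.4 49.3]
```

>>> {"fn": "drive_tool", "kwargs": {
  "steps": [
    {"wx": 0,"wy": -0.2,"wz": 0,"x": 0,"y": 0.5,"z": 25,"hand": -1},
    {"wx": 0,"wy": 0,"wz": 0,"x": 0,"y": 0,"z": 24,"hand": -1},
    {"wx": 0,"wy": 0,"wz": 0,"x": 0,"y": 0,"z": 10,"hand": -1},
    {"wx": 0,"wy": 0,"wz": 0,"x": 0,"y": 0,"z": 15,"hand": -1},
    {"wx": 0,"wy": 0,"wz": 0,"x": 0,"y": 0,"z": 15,"hand": -1},
    {"wx": 0,"wy": 0,"wz": 0,"x": 0,"y": 0,"z": 13,"hand": -1},
    {"wx": 0,"wy": 0,"wz": 0,"x": 0,"y": 0,"z": 5,"hand": -1},
    {"wx": 0,"wy": 0,"wz": 0,"x": 0,"y": 0,"z": 0,"hand": -1}
  ]
}}

```text
time: 61.4
ee_pos: [669.5, 10.8, 95.1]
eef_rot: [[-0.016, 1.0, -0.003], [1.0, 0.016, -0.0], [-0.0, -0.003, -1.0]]
contact_force: [-0.8, -1.0, -1.0]
finger_gap: 0.2
gripper_force: 0.0
```

>>> {"fn": "drive_tool", "kwargs": {
  "steps": [
    {"wx": 0,"wy": 0,"wz": 0,"x": 0,"y": -3,"z": 6,"hand": -1},
    {"wx": 0,"wy": 0,"wz": 0,"x": 0,"y": -3,"z": 6,"hand": -1},
    {"wx": 0,"wy": 0,"wz": 0,"x": 0,"y": -2,"z": 2,"hand": -1},
    {"wx": 0,"wy": 0,"wz": 0,"x": 0,"y": 0,"z": 0,"hand": -1},
    {"wx": 0,"wy": 0,"wz": 0,"x": 0,"y": -2,"z": 0,"hand": -1},
    {"wx": 0,"wy": 0,"wz": 0,"x": 0,"y": 0,"z": 0,"hand": -1},
    {"wx": 0,"wy": 0,"wz": 0,"x": 0,"y": 0,"z": 0,"hand": -1}
  ]
}}

```text
time: 62.28
ee_pos: [659.8, 10.5, 81.5]
eef_rot: [[-0.016, 1.0, -0.002], [1.0, 0.016, -0.0], [-0.0, -0.002, -1.0]]
contact_force: [2.3, -0.2, -2.6]
finger_gap: 0.2
gripper_force: 1.2
```

>>> {"fn": "drive_tool", "kwargs": {
  "steps": [
    {"wx": 0,"wy": 0,"wz": 0,"x": 0,"y": -1.5,"z": 0,"hand": -1},
    {"wx": 0,"wy": 0,"wz": 0,"x": 0,"y": 0,"z": 0,"hand": -1},
    {"wx": 0,"wy": 0,"wz": 0,"x": 0,"y": -1.5,"z": 0,"hand": -1},
    {"wx": 0,"wy": 0,"wz": 0,"x": 0,"y": 0,"z": 0,"hand": -1},
    {"wx": 0,"wy": 0,"wz": 0,"x": 0,"y": -1,"z": 0,"hand": -1},
    {"wx": 0,"wy": 0,"wz": 0,"x": 0,"y": 0,"z": 0,"hand": -1},
    {"wx": 0,"wy": 0,"wz": 0,"x": 0,"y": 0,"z": 0,"hand": -1}
  ]
}}

```text
time: 63.15
ee_pos: [657.7, 10.5, 82.6]
eef_rot: [[-0.016, 1.0, 0.003], [1.0, 0.016, 0.0], [0.0, 0.003, -1.0]]
contact_force: [7.0, -0.5, -2.6]
finger_gap: -0.2
gripper_force: 3.0
```

The rear clip is at its stop. Next is the left (+y) clip.

>>> {"fn": "drive_tool", "kwargs": {
  "steps": [
    {"wx": 0,"wy": 0,"wz": 0,"x": 0,"y": 16,"z": 0,"hand": -1},
    {"wx": 0,"wy": 0,"wz": 0,"x": 0,"y": 0,"z": -40,"hand": -1},
    {"wx": 0,"wy": 0,"wz": 0,"x": 0,"y": 0,"z": -55,"hand": -1},
    {"wx": 0,"wy": 0,"wz": 0,"x": 20,"y": -15,"z": -25,"hand": -1},
    {"wx": 0,"wy": 0,"wz": 0,"x": 45,"y": -35,"z": 0,"hand": -1},
    {"wx": 0,"wy": 0,"wz": 0,"x": 45,"y": -35,"z": 0,"hand": -1},
    {"wx": 0,"wy": 0,"wz": 0,"x": 35,"y": -25,"z": 0,"hand": -1},
    {"wx": 0,"wy": 0,"wz": 0,"x": 0,"y": 0,"z": 0,"hand": -1},
    {"wx": 0,"wy": 0,"wz": 0,"x": 0,"y": 0,"z": 0,"hand": -1}
  ]
}}

```text
time: 64.28
ee_pos: [559.0, 153.5, 201.6]
eef_rot: [[-0.016, 1.0, -0.003], [1.0, 0.016, -0.002], [-0.002, -0.003, -1.0]]
contact_force: [0.7, -0.8, 0.4]
finger_gap: 0.2
gripper_force: 0.0
```

```bash
python3 - <<'E'
from h import *
print(ctrl.observe()['ee_pos']);go(559.7,159,154,90.95)
E
```

```text
[558.97224227 153.45563587 201.62855891]
rotvec deg [-0.19  0.13 -0.02] shift after turn [ 5.5  0.8 47.6] shift before [ 5.6  1.  47.6]
```

>>> {"fn": "drive_tool", "kwargs": {
  "steps": [
    {"wx": -0.2,"wy": 0.1,"wz": 0,"x": 5.5,"y": 0.8,"z": 25,"hand": -1},
    {"wx": 0,"wy": 0,"wz": 0,"x": 0,"y": 0,"z": 22,"hand": -1},
    {"wx": 0,"wy": 0,"wz": 0,"x": 0,"y": 0,"z": 10,"hand": -1},
    {"wx": 0,"wy": 0,"wz": 0,"x": 0,"y": 0,"z": 15,"hand": -1},
    {"wx": 0,"wy": 0,"wz": 0,"x": 0,"y": 0,"z": 15,"hand": -1},
    {"wx": 0,"wy": 0,"wz": 0,"x": 0,"y": 0,"z": 13,"hand": -1},
    {"wx": 0,"wy": 0,"wz": 0,"x": 0,"y": 0,"z": 5,"hand": -1},
    {"wx": 0,"wy": 0,"wz": 0,"x": 0,"y": 0,"z": 0,"hand": -1}
  ]
}}

```text
time: 65.28
ee_pos: [560.2, 159.6, 96.4]
eef_rot: [[-0.016, 1.0, 0.001], [1.0, 0.016, 0.001], [0.001, 0.001, -1.0]]
contact_force: [0.1, -0.2, -0.2]
finger_gap: 0.2
gripper_force: 0.0
```

>>> {"fn": "drive_tool", "kwargs": {
  "steps": [
    {"wx": 0,"wy": 0,"wz": 0,"x": -3,"y": 0,"z": 6,"hand": -1},
    {"wx": 0,"wy": 0,"wz": 0,"x": -3,"y": 0,"z": 6,"hand": -1},
    {"wx": 0,"wy": 0,"wz": 0,"x": -2,"y": 0,"z": 2,"hand": -1},
    {"wx": 0,"wy": 0,"wz": 0,"x": 0,"y": 0,"z": 0,"hand": -1},
    {"wx": 0,"wy": 0,"wz": 0,"x": -2,"y": 0,"z": 0,"hand": -1},
    {"wx": 0,"wy": 0,"wz": 0,"x": 0,"y": 0,"z": 0,"hand": -1},
    {"wx": 0,"wy": 0,"wz": 0,"x": 0,"y": 0,"z": 0,"hand": -1}
  ]
}}

```text
time: 66.15
ee_pos: [560.5, 149.7, 82.8]
eef_rot: [[-0.016, 1.0, 0.002], [1.0, 0.016, 0.001], [0.001, 0.002, -1.0]]
contact_force: [-0.0, 1.9, -1.2]
finger_gap: -0.1
gripper_force: 0.5
```

>>> {"fn": "drive_tool", "kwargs": {
  "steps": [
    {"wx": 0,"wy": 0,"wz": 0,"x": -2,"y": 0,"z": 0,"hand": -1},
    {"wx": 0,"wy": 0,"wz": 0,"x": 0,"y": 0,"z": 0,"hand": -1},
    {"wx": 0,"wy": 0,"wz": 0,"x": -1.5,"y": 0,"z": 0,"hand": -1},
    {"wx": 0,"wy": 0,"wz": 0,"x": 0,"y": 0,"z": 0,"hand": -1},
    {"wx": 0,"wy": 0,"wz": 0,"x": -1,"y": 0,"z": 0,"hand": -1},
    {"wx": 0,"wy": 0,"wz": 0,"x": 0,"y": 0,"z": 0,"hand": -1},
    {"wx": 0,"wy": 0,"wz": 0,"x": 0,"y": 0,"z": 0,"hand": -1}
  ]
}}

```text
time: 67.03
ee_pos: [560.9, 145.4, 82.9]
eef_rot: [[-0.016, 1.0, 0.002], [1.0, 0.016, 0.002], [0.002, 0.002, -1.0]]
contact_force: [0.7, 2.0, -1.8]
finger_gap: -0.4
gripper_force: 1.1
```

>>> {"fn": "drive_tool", "kwargs": {
  "steps": [
    {"wx": 0,"wy": 0,"wz": 0,"x": -1,"y": 0,"z": 0,"hand": -1},
    {"wx": 0,"wy": 0,"wz": 0,"x": 0,"y": 0,"z": 0,"hand": -1},
    {"wx": 0,"wy": 0,"wz": 0,"x": -1,"y": 0,"z": 0,"hand": -1},
    {"wx": 0,"wy": 0,"wz": 0,"x": 0,"y": 0,"z": 0,"hand": -1},
    {"wx": 0,"wy": 0,"wz": 0,"x": 0,"y": 0,"z": 0,"hand": -1}
  ]
}}

```text
time: 67.65
ee_pos: [560.9, 143.8, 82.9]
eef_rot: [[-0.016, 1.0, 0.002], [1.0, 0.016, 0.002], [0.002, 0.002, -1.0]]
contact_force: [-0.7, 3.0, -2.2]
finger_gap: -0.1
gripper_force: 1.7
```

>>> {"fn": "drive_tool", "kwargs": {
  "steps": [
    {"wx": 0,"wy": 0,"wz": 0,"x": -1,"y": 0,"z": 0,"hand": -1},
    {"wx": 0,"wy": 0,"wz": 0,"x": 0,"y": 0,"z": 0,"hand": -1},
    {"wx": 0,"wy": 0,"wz": 0,"x": -1,"y": 0,"z": 0,"hand": -1},
    {"wx": 0,"wy": 0,"wz": 0,"x": 0,"y": 0,"z": 0,"hand": -1},
    {"wx": 0,"wy": 0,"wz": 0,"x": 0,"y": 0,"z": 0,"hand": -1}
  ]
}}

```text
time: 68.28
ee_pos: [560.8, 143.6, 83.3]
eef_rot: [[-0.017, 1.0, 0.003], [1.0, 0.017, 0.005], [0.005, 0.003, -1.0]]
contact_force: [-0.8, 5.7, -1.5]
finger_gap: 0.2
gripper_force: 3.1
```

The left clip is at its stop. Last is the right (-y) clip.

>>> {"fn": "drive_tool", "kwargs": {
  "steps": [
    {"wx": 0.2,"wy": 0,"wz": 0,"x": 16,"y": 0,"z": 0,"hand": -1},
    {"wx": 0,"wy": 0,"wz": 0,"x": 0,"y": 0,"z": -40,"hand": -1},
    {"wx": 0,"wy": 0,"wz": 0,"x": 0,"y": 0,"z": -60,"hand": -1},
    {"wx": 0,"wy": 0,"wz": 0,"x": -25,"y": 0,"z": -20,"hand": -1},
    {"wx": 0,"wy": 0,"wz": 0,"x": -55,"y": 0,"z": 0,"hand": -1},
    {"wx": 0,"wy": 0,"wz": 0,"x": -55,"y": 0,"z": 0,"hand": -1},
    {"wx": 0,"wy": 0,"wz": 0,"x": -55,"y": 0,"z": 0,"hand": -1},
    {"wx": 0,"wy": 0,"wz": 0,"x": -55,"y": 0,"z": 0,"hand": -1},
    {"wx": 0,"wy": 0,"wz": 0,"x": -40,"y": 0,"z": 0,"hand": -1},
    {"wx": 0,"wy": 0,"wz": 0,"x": -14,"y": 0,"z": 0,"hand": -1},
    {"wx": 0,"wy": 0,"wz": 0,"x": 0,"y": 0,"z": 0,"hand": -1},
    {"wx": 0,"wy": 0,"wz": 0,"x": 0,"y": 0,"z": 0,"hand": -1}
  ]
}}

```text
time: 69.78
ee_pos: [565.8, -138.7, 202.8]
eef_rot: [[-0.02, 1.0, -0.001], [1.0, 0.02, 0.002], [0.002, -0.001, -1.0]]
contact_force: [0.2, 0.2, -0.6]
finger_gap: 0.4
gripper_force: 0.0
```

```bash
python3 - <<'E'
from h import *
print(ctrl.observe()['ee_pos']);go(563.6,-138.5,154,90.95)
E
```

```text
[ 565.78683138 -138.67559366  202.84215941]
rotvec deg [-0.07 -0.14  0.2 ] shift after turn [ 0.2 -2.2 48.8] shift before [ 0.1 -2.1 48.8]
```

>>> {"fn": "drive_tool", "kwargs": {
  "steps": [
    {"wx": 0,"wy": -0.1,"wz": 0.2,"x": 0.2,"y": -2,"z": 25,"hand": -1},
    {"wx": 0,"wy": 0,"wz": 0,"x": 0,"y": 0,"z": 23,"hand": -1},
    {"wx": 0,"wy": 0,"wz": 0,"x": 0,"y": 0,"z": 10,"hand": -1},
    {"wx": 0,"wy": 0,"wz": 0,"x": 0,"y": 0,"z": 15,"hand": -1},
    {"wx": 0,"wy": 0,"wz": 0,"x": 0,"y": 0,"z": 15,"hand": -1},
    {"wx": 0,"wy": 0,"wz": 0,"x": 0,"y": 0,"z": 13,"hand": -1},
    {"wx": 0,"wy": 0,"wz": 0,"x": 0,"y": 0,"z": 5,"hand": -1},
    {"wx": 0,"wy": 0,"wz": 0,"x": 0,"y": 0,"z": 0,"hand": -1}
  ]
}}

```text
time: 70.78
ee_pos: [563.0, -141.7, 95.9]
eef_rot: [[-0.012, 1.0, -0.002], [1.0, 0.012, -0.0], [-0.0, -0.002, -1.0]]
contact_force: [-0.8, -0.0, -0.5]
finger_gap: 0.2
gripper_force: 0.0
```

>>> {"fn": "drive_tool", "kwargs": {
  "steps": [
    {"wx": 0,"wy": 0,"wz": 0,"x": 3,"y": 0,"z": 6,"hand": -1},
    {"wx": 0,"wy": 0,"wz": 0,"x": 3,"y": 0,"z": 6,"hand": -1},
    {"wx": 0,"wy": 0,"wz": 0,"x": 2,"y": 0,"z": 2,"hand": -1},
    {"wx": 0,"wy": 0,"wz": 0,"x": 0,"y": 0,"z": 0,"hand": -1},
    {"wx": 0,"wy": 0,"wz": 0,"x": 2,"y": 0,"z": 0,"hand": -1},
    {"wx": 0,"wy": 0,"wz": 0,"x": 0,"y": 0,"z": 0,"hand": -1},
    {"wx": 0,"wy": 0,"wz": 0,"x": 2,"y": 0,"z": 0,"hand": -1},
    {"wx": 0,"wy": 0,"wz": 0,"x": 0,"y": 0,"z": 0,"hand": -1}
  ]
}}

```text
time: 71.78
ee_pos: [563.0, -129.6, 82.3]
eef_rot: [[-0.013, 1.0, -0.002], [1.0, 0.013, -0.0], [-0.0, -0.002, -1.0]]
contact_force: [-1.2, -0.9, -1.3]
finger_gap: 0.0
gripper_force: 0.6
```

>>> {"fn": "drive_tool", "kwargs": {
  "steps": [
    {"wx": 0,"wy": 0,"wz": 0,"x": 1.5,"y": 0,"z": 0,"hand": -1},
    {"wx": 0,"wy": 0,"wz": 0,"x": 0,"y": 0,"z": 0,"hand": -1},
    {"wx": 0,"wy": 0,"wz": 0,"x": 1,"y": 0,"z": 0,"hand": -1},
    {"wx": 0,"wy": 0,"wz": 0,"x": 0,"y": 0,"z": 0,"hand": -1},
    {"wx": 0,"wy": 0,"wz": 0,"x": 0,"y": 0,"z": 0,"hand": -1}
  ]
}}

```text
time: 72.4
ee_pos: [563.2, -127.3, 82.4]
eef_rot: [[-0.012, 1.0, -0.002], [1.0, 0.012, -0.0], [-0.0, -0.002, -1.0]]
contact_force: [0.5, -2.3, -2.1]
finger_gap: -0.2
gripper_force: 1.1
```

>>> {"fn": "drive_tool", "kwargs": {
  "steps": [
    {"wx": 0,"wy": 0,"wz": 0,"x": 1.5,"y": 0,"z": 0,"hand": -1},
    {"wx": 0,"wy": 0,"wz": 0,"x": 0,"y": 0,"z": 0,"hand": -1},
    {"wx": 0,"wy": 0,"wz": 0,"x": 1,"y": 0,"z": 0,"hand": -1},
    {"wx": 0,"wy": 0,"wz": 0,"x": 0,"y": 0,"z": 0,"hand": -1},
    {"wx": 0,"wy": 0,"wz": 0,"x": 1,"y": 0,"z": 0,"hand": -1},
    {"wx": 0,"wy": 0,"wz": 0,"x": 0,"y": 0,"z": 0,"hand": -1},
    {"wx": 0,"wy": 0,"wz": 0,"x": 1,"y": 0,"z": 0,"hand": -1},
    {"wx": 0,"wy": 0,"wz": 0,"x": 0,"y": 0,"z": 0,"hand": -1},
    {"wx": 0,"wy": 0,"wz": 0,"x": 0,"y": 0,"z": 0,"hand": -1}
  ]
}}

```text
time: 73.53
ee_pos: [563.3, -124.9, 82.6]
eef_rot: [[-0.011, 1.0, -0.001], [1.0, 0.011, -0.003], [-0.003, -0.001, -1.0]]
contact_force: [0.4, -6.7, -0.5]
finger_gap: -0.2
gripper_force: 3.1
```

The right clip is at its stop too. I'll back off and take a last look.

>>> {"fn": "drive_tool", "kwargs": {
  "steps": [
    {"wx": 0,"wy": 0,"wz": 0,"x": -18,"y": 0,"z": 0,"hand": -1},
    {"wx": 0,"wy": 0,"wz": 0,"x": 0,"y": 0,"z": -40,"hand": -1},
    {"wx": 0,"wy": 0,"wz": 0,"x": 0,"y": 0,"z": -60,"hand": -1},
    {"wx": 0,"wy": 0,"wz": 0,"x": -30,"y": 0,"z": -60,"hand": -1},
    {"wx": 0,"wy": 0,"wz": 0,"x": -60,"y": 0,"z": -30,"hand": -1},
    {"wx": 0,"wy": 0,"wz": 0,"x": -60,"y": 0,"z": 0,"hand": -1},
    {"wx": 0,"wy": 0,"wz": 0,"x": -60,"y": 0,"z": 0,"hand": -1},
    {"wx": 0,"wy": 0,"wz": 0,"x": -40,"y": 0,"z": 0,"hand": -1},
    {"wx": 0,"wy": 0,"wz": 0,"x": 0,"y": 0,"z": 0,"hand": -1},
    {"wx": 0,"wy": 0,"wz": 0,"x": 0,"y": 0,"z": 0,"hand": -1}
  ]
}}

```text
time: 74.78
ee_pos: [567.5, -382.4, 266.4]
eef_rot: [[-0.014, 1.0, -0.0], [1.0, 0.014, 0.003], [0.003, 0.0, -1.0]]
contact_force: [0.7, -1.0, -0.3]
finger_gap: 0.3
gripper_force: 0.0
```

```bash
python3 - <<'E'
from h import *
a=snap('scene','s4.png');t=snap('top','t4.png');w=snap('wrist','w9.png')
f=lambda i,s:cv2.resize(i[:,:,::-1],s,interpolation=cv2.INTER_CUBIC)
v=np.vstack([np.hstack([f(a[190:295,255:395],(400,300)),f(t[150:285,260:440],(400,300))]),np.hstack([f(w,(400,300)),f(t,(400,300))])]);cv2.imwrite('pics/m4.png',v)
E
```

```text
(no output)
```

View pics/m4.png

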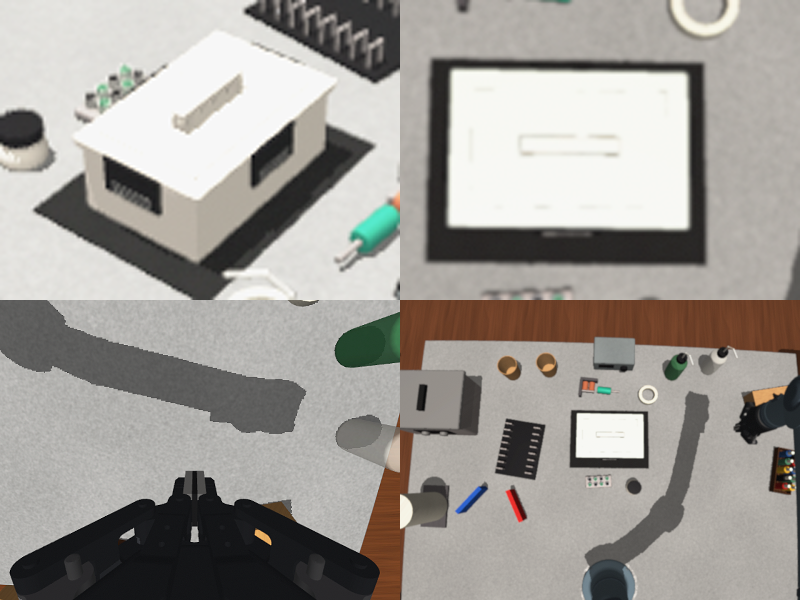

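The lid sits flush, and the clips at (132,188) and (272,152) are flat against the walls. The front and left clips no longer stick out in the top view. The rack is empty and the other things have not moved, so I'll hand in.

```bash
python3 -c "
from rig import ctrl
print(ctrl.hand_in())"
```

```text
the job is handed in; nothing more can be done
None
```

The job is handed in: all four cassettes stand in their own slots on the box floor, the lid was set on after them and looks flush, all four clips were pushed down to their stops, and the other things on the counter look undisturbed; the hand-in returned no verdict.

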